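Praline tongs from the packing crate to the crock

TASK

Open the lid of the wooden crate so that it stands up, pick every pair of praline tongs out from among the odds and ends, and stand them upright in the blue crock (either end up, leaning on the rim is fine). Then shut the crate again. The pencil, ribbon, cardboard box and ink pad stay in the crate, the crock stays standing, and the cocoa tin is left alone.

Things in the scene. Friction and masses are not known exactly. Their poses are not given: they have to be found in the camera images.
- crate: Fixed open wooden crate, 255 x 280 mm outside (its x, y), 48 mm high, walls and floor 5 mm thick (inner floor 5 mm above the origin). Origin: centre of its underside; its x axis points away from the robot, give or take 0.12 rad, toward the hinge side.
- lid (a joint): Hinge of the crate's pale wooden lid, rad: 0 shut flat on the rim, growing as its front edge is lifted, stop at 1.5 (almost upright). Stiff: it stays at whatever angle it is left; about 3 to 5 N at the handle bar moves it. It starts shut or slightly ajar (up to 0.2).
- lid_bar (a point): Centre of the lid's handle: a dark wooden bar along the crate's y, 98 mm clear between its two posts, 13 x 14 mm in section, 16 mm in from the lid's free front edge and with its centre 39 mm off the lid's top face, so that fingers pass between bar and lid. It moves with the lid.
- lid_hinge (a point): Point on the lid's hinge line, mid-width, at the top of the crate's far rim; the hinge line runs along the crate's y. The handle bar's centre is 250 mm from the hinge line (245 mm along the lid, 48 mm off its hinge plane).
- crock: Loose blue ceramic crock, round, 94 mm across, 115 mm high, about 0.8 kg; open mouth 84 mm across, inner floor 8 mm above the counter. Origin: centre of its underside; z up.
- tongs0_mid (a point): Centre (half-way up) of a pair of silvery praline tongs, rigid (it does not spring), 155 mm long along its y axis (ends 77 mm either side), 30 mm wide along x, 10 mm thick along z, 60 g, with rounded end at +y. It starts lying flat on the crate's floor, roughly along the crate's x. None if this one is absent (three or four are present).
- tongs1_mid (a point): Centre (half-way up) of a pair of silvery praline tongs, rigid (it does not spring), 155 mm long along its y axis (ends 77 mm either side), 30 mm wide along x, 10 mm thick along z, 60 g, with rounded end at +y. It starts lying flat on the crate's floor, roughly along the crate's x. None if this one is absent (three or four are present).
- tongs2_mid (a point): Centre (half-way up) of a pair of silvery praline tongs, rigid (it does not spring), 155 mm long along its y axis (ends 77 mm either side), 30 mm wide along x, 10 mm thick along z, 60 g, with rounded end at +y. It starts lying flat on the crate's floor, roughly along the crate's x. None if this one is absent (three or four are present).
- tongs3_mid (a point): Centre (half-way up) of a pair of silvery praline tongs, rigid (it does not spring), 155 mm long along its y axis (ends 77 mm either side), 30 mm wide along x, 10 mm thick along z, 60 g, with rounded end at +y. It starts lying flat on the crate's floor, roughly along the crate's x. None if this one is absent (three or four are present).
- red_pencil: Red pencil, 158 x 8 x 7 mm, lying along its y beside the ends of the tongs. A bystander in the crate that stays there. Origin: centre of its underside.
- ribbon_spool: Spool of pink ribbon, 61 mm across, 20 mm high. A bystander in the crate that stays there. Origin: centre of its underside.
- choc_box: Closed brown cardboard box, 62 x 110 x 34 mm. A bystander in the crate that stays there. Origin: centre of its underside.
- stamp_pad: Red and black ink pad, 59 x 86 x 16 mm. A bystander in the crate that stays there. Origin: centre of its underside.
- tin: Loose dark cocoa tin, 68 mm across, 85 mm high, standing behind the crock; to be left alone. Origin: centre of its underside.

How it is judged:
By the outcome, as a careful person would: the job done as asked, in the order asked, and still so for the second after the job is handed in, with the robot touching nothing.
Of tongs0, tongs1, tongs2, tongs3 only 3 to 4 are there at a start; the rules pass over those that are not, and their reading is None.
At some moment in a run one of crock may be knocked a few centimetres aside while the robot is not near it.
Once in a run the grip may slacken for a moment while it holds something.
It also fails if it takes over 210 s, if anything falls off the work surface, if the arm or the gripper's body presses on something with over 40 N, if the wrist force passes 120 N, or if a joint passes its speed limit or range.

ROBOT

A 6-joint arm with a two-finger parallel gripper is mounted at the origin on a cart in front of the work surface, level with it; the furniture and walls round the work are solid. World frame = base frame: x ahead of the robot, y to its left, z up, the work surface at z = 0. Lengths are in m, angles in degrees, forces in N, time in s.
With the tool pointing down it reaches from about 0.35 to 0.875 m from the base axis. Payload 4.2 kg.
Tool frame: the origin (TCP) lies midway between the tips of the shut fingers; the grasp point (between the pads) lies 19 mm behind it; z points along the fingers, y is the direction in which the jaws open and shut (so a half turn about z gives the same grasp; the last joint's range is limited). The gripper opens to 87 mm and grips with 3 to 60 N. Pads are 19 mm wide; open, the fingers measure 117 mm over their backs; the gripper's body (75 mm by 190 mm) begins 51 mm behind the grasp point.
Start: joints at [-55.199, 22.042, 0.453, 0, -68.411, -14.817], TCP at [0.214, -0.587, 0.223] pointing down, gripper open.
Joint ranges: [-179.83, 179.83], [-69.29, 118.12], [-61.27, 80.66], [-181.25, 117.63], [-171.15, -9.14], [-177.46, 177.46]. Speed limits (degrees/s): [159.86, 159.86, 180, 180, 180, 180].

INTERFACE

Orientations are given as a 3x3 rotation matrix whose columns are the frame's x, y, z axes.
In Python, from station import r gives the robot as it stands.
- The arm moves only by the tool play_rows, never from a script. Its argument "commands" is a list that holds one entry, the list of rows, each a list of 7 numbers: the shift along the world's x, y, z in m, then the turn, a rotation vector about the world's x, y, z in rad, then the closure, from 0 (fully open) to 1 (shut). A call has 1 to 5 rows; each row is the pose to reach, as a shift and turn from the pose commanded when the call began; what a row does not reach only later rows make up. A row lasts 1/10 s, in which the tool goes at most 50 mm and 8.59 degrees, less where a joint would pass 70% of its speed; a pose out of reach is approached as far as the arm can. A call with a gripper value outside its range is refused whole. The fingers move at their own pace and stop on an object; the grip force is fixed at half the most. Time passes only in rows, so rows that repeat a pose let the fingers close. It gives the time, the measured TCP pose, the force and the opening at its end, in the units of the state.
- r.sense(): the state, without advancing time (a new reading comes with each control period).
- r.capture(name): name is "scene" or "side" or "wrist"; returns a dict with "image" (480x640x3 uint8, red, green, blue), "range_z" (480x640 float32, m along the optical axis (not along the pixel's ray), 0 where there is no reading), "intrinsics" (3x3 intrinsics, pixels), "extrinsics" (4x4, takes a point from camera to world coordinates); the wrist camera has in their place "mount" (4x4, takes a point from camera to tool coordinates, whose origin is the TCP and whose axes are the flange's). Camera axes: x right, y up, looking along -z (the intrinsics and any distortion apply to the point x, -y, -z); pixel columns grow to the right and rows downward; lengths in m; the calibration is good to about 2 mm. A picture is of the moment at which its call begins: read the wrist's pose just before it.
- r.finish_job(): hands the job in, once; it reports no verdict.
The state is a dict: "time_s": time; "joints": joint angles; "joint_velocities": joint speeds; "effort": joint torques, N m; "tcp_pos": TCP position; "ee_rot": TCP orientation; "wrist_force": force on the tool from outside, world axes, zero at the start; "moment": the same for the moment, N m; "gripper_width": opening from 0.0 (shut) to 1.0 (fully open).
Only numpy, scipy, OpenCV 4.12 (cv2) and the standard library are available. Lean on these libraries where they do the work, as an engineer would, in place of code of your own. Each camera call takes 0.05 s, during which the arm holds its last target. There are 200 camera calls.

## Working session

There is one attempt and no reset: what is moved stays moved. The work goes in short steps, Python scripts to look and compute and a tool call to move; the robot and the scene stay as the last step left them, time stands still between calls to the robot, and variables do not carry over. Pictures are saved under pics/ and viewed, about 12 in all and at most 16, crops included, and the job is handed in when it is done.

Besides the shell and the picture viewer there is one more tool, called after "Request:" as a command line: name --argument value ..., lists and objects as JSON in quotes. play_rows: Moves the arm, as the interface text tells. Its arguments: {"type":"object","properties":{"commands":{"type":"array","items":{"type":"array","items":{"type":"array","items":{"type":"number"}}}}},"required":["commands"]}

```bash
ls; mkdir -p pics
cat > h.py <<'E'
import numpy as np, cv2
from station import r
def cap(n,save=None):
    s=r.sense(); c=r.capture(n)
    if n=="wrist":
        T=np.eye(4);T[:3,:3]=np.array(s["ee_rot"]);T[:3,3]=s["tcp_pos"]
        c["extrinsics"]=T@np.array(c["mount"])
    if save: cv2.imwrite("pics/"+save,c["image"][:,:,::-1])
    return c
def pts(c):
    "world point per pixel from depth"
    K=np.array(c["intrinsics"]);E=np.array(c["extrinsics"]);z=c["range_z"]
    v,u=np.mgrid[:480,:640]
    P=np.stack([(u-K[0,2])/K[0,0]*z,-(v-K[1,2])/K[1,1]*z,-z],-1)
    W=P@E[:3,:3].T+E[:3,3]; W[z==0]=np.nan
    return W
E
python3 - <<'E'
from h import *
for n in ["scene","side","wrist"]:
    c=cap(n,n+"0.png"); np.savez("/tmp/"+n+"0.npz",**c)
    print(n,{k:v for k,v in c.items() if k not in("image","range_z")})
a=[cv2.imread(f"pics/{n}0.png") for n in("scene","side")]
cv2.imwrite("pics/v0.png",cv2.resize(np.vstack(a),(450,675))[:,:] if 0 else np.hstack([cv2.resize(x,(400,300)) for x in a]))
print(r.sense())
E
```

```text
pics
scene {'intrinsics': array([[563.29031125,   0.        , 318.49992675],
       [  0.        , 563.29031125, 234.27530738],
       [  0.        ,   0.        ,   1.        ]]), 'extrinsics': array([[-0.9007916 ,  0.28190084, -0.3303126 ,  0.2550128 ],
       [-0.43424732, -0.588153  ,  0.6822795 ,  0.3736815 ],
       [-0.00193919,  0.758029  ,  0.65221797,  0.66815786],
       [ 0.        ,  0.        ,  0.        ,  1.        ]])}
side {'intrinsics': array([[604.1788499 ,   0.        , 323.38114812],
       [  0.        , 604.1788499 , 247.12842289],
       [  0.        ,   0.        ,   1.        ]]), 'extrinsics': array([[-9.67184707e-01,  1.46788984e-01, -2.07380656e-01,
         3.65151528e-01],
       [-2.54073869e-01, -5.57304993e-01,  7.90479357e-01,
         4.76945731e-01],
       [ 4.59386632e-04,  8.17229551e-01,  5.76312112e-01,
         5.85571815e-01],
       [ 0.00000000e+00,  0.00000000e+00,  0.00000000e+00,
         1.00000000e+00]])}
wrist {'intrinsics': array([[400.19890404,   0.        , 315.24475166],
       [  0.        , 400.19890404, 236.50817823],
     
[... 751 characters left out ...]
8015e-02,
       -6.84121114e+01, -1.48168231e+01]), 'joint_velocities': array([ 0.09145116, -0.19631568,  0.22371726,  0.07144948,  0.05404611,
        0.07313388]), 'effort': array([-5.78548970e-04, -3.91052878e+01,  1.87586528e+01,  4.22250241e+00,
        1.23100996e-02, -1.42689596e-04]), 'tcp_pos': array([ 0.21346447, -0.58693135,  0.22172046]), 'ee_rot': array([[-9.39821704e-01, -3.41664586e-01, -6.89486115e-04],
       [-3.41665258e-01,  9.39820469e-01,  1.52886226e-03],
       [ 1.25635071e-04,  1.67243139e-03, -9.99998594e-01]]), 'wrist_force': array([0.10856049, 0.19951898, 0.27150782]), 'moment': array([-0.02243278, -0.04070447,  0.03448386]), 'gripper_width': 1.0001951657170411}
```

View pics/scene0.png

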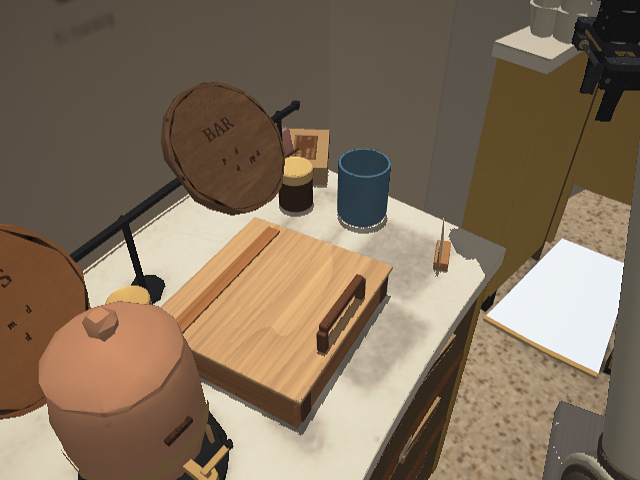

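View pics/side0.png

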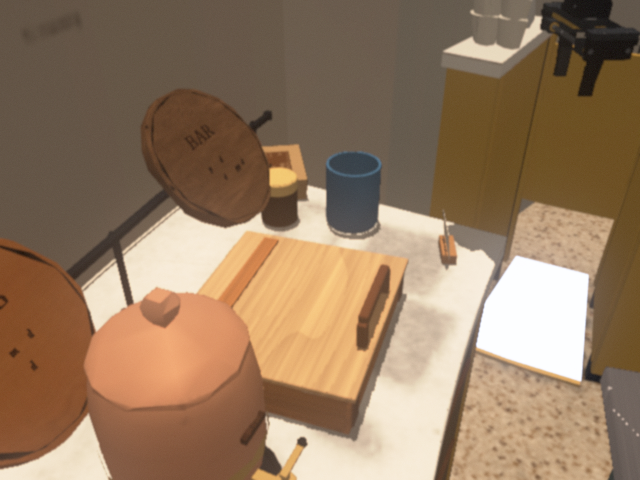

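The scene view shows the crate with its lid about shut: bar at (341,313), hinge side around (220,275). The crock is at (363,190) and the tin at (296,185). A copper pot stands to the left of the crate, and sign discs stand behind it.

Run:
```python
from h import *
def ld(n): return dict(np.load(f"/tmp/{n}0.npz"))
c=ld("scene");W=pts(c);hsv=cv2.cvtColor(c["image"],cv2.COLOR_RGB2HSV)
# lid/corner pixels
for nm,(u,v) in dict(farR=(258,219),nearR=(391,267),nearL=(300,402),bar_top=(364,280),bar_bot=(322,332),barmid=(343,303),lidc=(260,300),lidnear=(300,375),tin=(297,165),crockrimF=(364,176),crockrimB=(364,152),pot=(120,340),pot2=(195,380),sign=(230,150),signedge=(280,170),knob=(128,295),tbl=(400,340),smalln=(443,258),box=(310,150)).items():
    print(nm,np.round(np.nanmedian(W[v-1:v+2,u-1:u+2].reshape(-1,3),0),3))
for n in("scene","side"):
    c=ld(n);W=pts(c);hsv=cv2.cvtColor(c["image"],cv2.COLOR_RGB2HSV)
    m=(hsv[...,0]>95)&(hsv[...,0]<118)&(hsv[...,1]>90)
    m=m&(W[...,0]>.4)&(W[...,2]>-.05)
    k,l,st,_=cv2.connectedComponentsWithStats(m.astype(np.uint8));i=1+np.argmax(st[1:,4]);m=l==i
    P=W[m];rim=P[P[:,2]>np.nanmax(P[:,2])-.008]
    (cc,rr)=cv2.minEnclosingCircle(rim[:,:2].astype(np.float32))
    print(n,st[i],"crock",cc,rr,np.nanmax(P[:,2]))
    # lid plane
    m=(hsv[...,0]>8)&(hsv[...,0]<22)&(W[...,2]>.035)&(W[...,2]<.12)&(W[...,0]>.4)&(W[...,0]<.85)&(W[...,1]<.1)
    # high bar points
    k,l,st,_=cv2.connectedComponentsWithStats(m.astype(np.uint8));i=1+np.argmax(st[1:,4]);m=l==i
    P=W[m]; print(P.shape,np.percentile(P[:,2],[1,10,50,90,99]).round(3),st[i])
    A=np.c_[P[:,:2],np.ones(len(P))]
    for _ in range(6):
        q=np.linalg.lstsq(A,P[:,2],rcond=None)[0]; e=P[:,2]-A@q; k=abs(e)<.006; 
        q=np.linalg.lstsq(A[k],P[k,2],rcond=None)[0]; 
    print("plane",q,k.sum())
    hgt=W[...,2]-(W[...,0]*q[0]+W[...,1]*q[1]+q[2])
    b=(hgt>.03)&(hgt<.06)&m; B=W[b];mu=B.mean(0);w,V=np.linalg.eigh(np.cov(B.T))
    print("bar",mu,V[:,2],(B-mu)@V[:,2]@np.ones(1) if 0 else np.ptp((B-mu)@V[:,2]),b.sum())
```

```text
farR [ 0.676 -0.258  0.056]
nearR [ 0.428 -0.241  0.061]
nearL [0.446 0.033 0.062]
bar_top [ 0.442 -0.163  0.096]
bar_bot [ 0.456 -0.051  0.097]
barmid [ 0.448 -0.1    0.107]
lidc [ 0.577 -0.094  0.059]
lidnear [ 0.464 -0.002  0.061]
tin [ 0.674 -0.401  0.082]
crockrimF [ 0.533 -0.379  0.113]
crockrimB [ 0.564 -0.458  0.107]
pot [0.569 0.153 0.249]
pot2 [0.518 0.122 0.178]
sign [ 0.736 -0.284  0.164]
signedge [ 0.677 -0.343  0.105]
knob [ 0.746 -0.01   0.073]
tbl [ 0.379 -0.161 -0.001]
smalln [ 0.368 -0.344  0.016]
box [ 0.702 -0.514  0.043]
scene [ 338  149   53   77 3057] crock (0.5469155311584473, -0.41808152198791504) 0.04921784996986389 0.11609863034391121
(25332, 3) [0.038 0.056 0.059 0.062 0.107] [  161   217   232   196 25332]
plane [-0.01807536  0.0015994   0.06942307] 22843
bar [ 0.451227   -0.09681754  0.10442183] [-0.07546363 -0.99669784  0.02997761] 0.12292004653392281 807
side [378 162   2   8   8] crock (0.5053138732910156, -0.4196218252182007) 0.01301787793636322 0.11638260218338398
(23171, 3) [0.039 0.058 0.061 0.063 0.108] [  196   231   213   185 23171]
plane [-0.01947519 -0.00041825  0.07123031] 20162
bar [ 0.45168814 -0.09301768  0.1057485 ] [-0.07637799 -0.99600018  0.04636867] 0.12191826263778435 812
```

Request:
play_rows --commands '[[[0.024, 0.048, 0, 0, 0, 0.11, 0], [0.048, 0.096, 0, 0, 0, 0.22, 0], [0.072, 0.144, 0, 0, 0, 0.33, 0], [0.096, 0.192, 0, 0, 0, 0.44, 0], [0.12, 0.24, 0, 0, 0, 0.55, 0]]]'

```text
time_s: 0.65
tcp_pos: [0.3257, -0.3619, 0.2224]
ee_rot: [[-0.619, -0.785, -0.0], [-0.785, 0.619, 0.0], [-0.0, 0.0, -1.0]]
wrist_force: [1.2, 0.7, -0.4]
gripper_width: 0.997
```

Request:
play_rows --commands '[[[0.024, 0.048, -0.01, 0, 0, 0.12, 0], [0.048, 0.1, -0.02, 0, 0, 0.24, 0], [0.072, 0.15, -0.03, 0, 0, 0.36, 0], [0.096, 0.2, -0.04, 0, 0, 0.48, 0], [0.116, 0.251, -0.05, 0, 0, 0.597, 0]]]'

```text
time_s: 1.15
tcp_pos: [0.4301, -0.139, 0.1779]
ee_rot: [[-0.07, -0.998, 0.001], [-0.998, 0.07, -0.0], [-0.0, -0.001, -1.0]]
wrist_force: [0.7, -1.6, 0.8]
gripper_width: 1.002
```

Request:
play_rows --commands '[[[0, 0, 0, 0, 0, 0, 0.3], [0, 0, 0, 0, 0, 0, 0.3], [0, 0, 0, 0, 0, 0, 0.3]]]'

```text
time_s: 1.45
tcp_pos: [0.4293, -0.1414, 0.1781]
ee_rot: [[-0.076, -0.997, -0.0], [-0.997, 0.076, -0.0], [0.0, 0.0, -1.0]]
wrist_force: [-0.3, 1.0, -0.6]
gripper_width: 0.811
```

Run:
```python
from h import *
s=r.sense();print(s["joints"],s["tcp_pos"],s["ee_rot"],s["gripper_width"])
c=cap("wrist","w1.png")
```

```text
[ 2.47288353e+00  7.46219187e+00 -2.65835447e+01  2.56317880e-03
 -5.59727082e+01 -6.83536441e+00] [ 0.42927126 -0.14142148  0.17811304] [[-7.60411303e-02 -9.97104630e-01 -3.20021245e-04]
 [-9.97104679e-01  7.60411504e-02 -5.09310752e-05]
 [ 7.51183946e-05  3.15221824e-04 -9.99999947e-01]] 0.8105048452800843
```

View pics/w1.png

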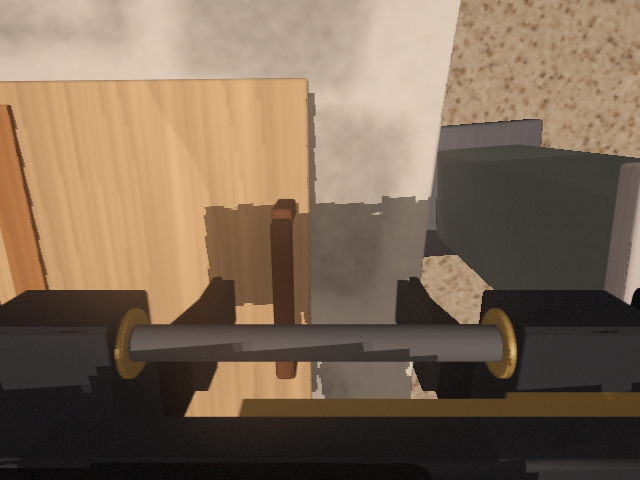

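The wrist view shows the bar at (284,290), between the fingers and towards the hinge side. That agrees with the measured (0.450, -0.096).

Request:
play_rows --commands '[[[0.021, 0.044, 0, 0, 0, 0, 0.3], [0.021, 0.044, -0.045, 0, 0, 0, 0.3], [0.021, 0.044, -0.093, 0, 0, 0, 0.3], [0.021, 0.044, -0.093, 0, 0, 0, 0.3]]]'

```text
time_s: 1.9
tcp_pos: [0.4453, -0.0983, 0.0803]
ee_rot: [[-0.079, -0.997, -0.014], [-0.997, 0.079, -0.001], [0.002, 0.014, -1.0]]
wrist_force: [-1.9, -0.1, -0.1]
gripper_width: 0.702
```

Request:
play_rows --commands '[[[0, 0, 0, 0, 0, 0, 1], [0, 0, 0, 0, 0, 0, 1], [0, 0, 0, 0, 0, 0, 1], [0, 0, 0, 0, 0, 0, 1], [0, 0, 0, 0, 0, 0, 1]]]'

```text
time_s: 2.4
tcp_pos: [0.4512, -0.097, 0.0862]
ee_rot: [[-0.075, -0.997, 0.002], [-0.997, 0.075, 0.0], [-0.0, -0.002, -1.0]]
wrist_force: [-1.0, -0.5, 0.2]
gripper_width: 0.336
```

Request:
play_rows --commands '[[[0, 0, 0, 0, 0, 0, 1], [0, 0, 0, 0, 0, 0, 1], [0, 0, 0, 0, 0, 0, 1], [0, 0, 0, 0, 0, 0, 1]]]'

```text
time_s: 2.8
tcp_pos: [0.4536, -0.0969, 0.0859]
ee_rot: [[-0.074, -0.997, 0.006], [-0.997, 0.073, -0.0], [0.0, -0.006, -1.0]]
wrist_force: [5.1, -1.9, -1.7]
gripper_width: 0.144
```

Run:
```python
import numpy as np
for t in np.arange(0,1.55,.1):
    f=lambda t:np.array([-.245*np.cos(t)+.048*np.sin(t),.245*np.sin(t)+.048*np.cos(t)])
    d=f(t+.018)-f(.018); print(round(t,2),(d[0]*np.array([.997,-.076])).round(4),d[1].round(4))
```

```text
0.0 [ 0. -0.] 0.0
0.1 [ 0.0064 -0.0005] 0.0241
0.2 [ 0.0152 -0.0012] 0.0474
0.3 [ 0.0263 -0.002 ] 0.0698
0.4 [ 0.0396 -0.003 ] 0.0909
0.5 [ 0.0548 -0.0042] 0.1106
0.6 [ 0.072  -0.0055] 0.1287
0.7 [ 0.0909 -0.0069] 0.1449
0.8 [ 0.1113 -0.0085] 0.1592
0.9 [ 0.133  -0.0101] 0.1714
1.0 [ 0.1558 -0.0119] 0.1813
1.1 [ 0.1795 -0.0137] 0.1889
1.2 [ 0.2039 -0.0155] 0.1941
1.3 [ 0.2286 -0.0174] 0.1968
1.4 [ 0.2535 -0.0193] 0.197
1.5 [ 0.2783 -0.0212] 0.1948
```

Request:
play_rows --commands '[[[0.006, 0, 0.024, 0, 0, 0, 1], [0.015, -0.001, 0.047, 0, 0, 0, 1], [0.026, -0.002, 0.07, 0, 0, 0, 1], [0.04, -0.003, 0.091, 0, 0, 0, 1], [0.055, -0.004, 0.111, 0, 0, 0, 1]]]'

```text
time_s: 3.3
tcp_pos: [0.5099, -0.1006, 0.195]
ee_rot: [[-0.075, -0.997, 0.008], [-0.997, 0.075, 0.001], [-0.001, -0.008, -1.0]]
wrist_force: [21.3, -7.2, -26.5]
gripper_width: 0.182
```

Run:
```python
from h import *
c=cap("scene","s2.png")
```

```text
(no output)
```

View pics/s2.png

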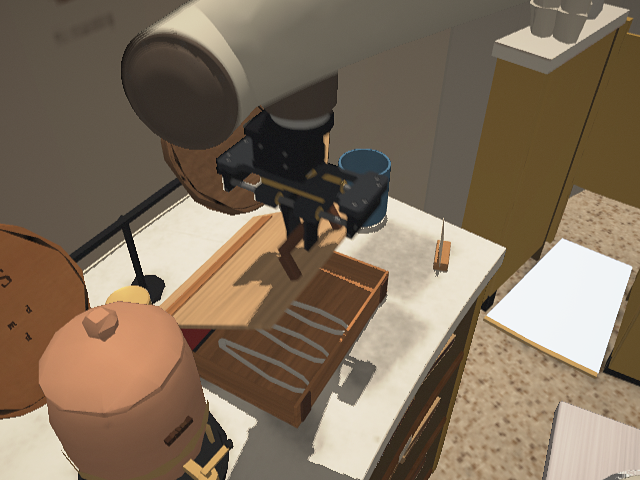

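The lid is lifting in the grip, at about 0.5 rad. At least three tongs are visible in the crate. I'll carry on along the arc.

Request:
play_rows --commands '[[[0.02, -0.001, 0.018, 0, 0, 0, 1], [0.04, -0.003, 0.034, 0, 0, 0, 1], [0.06, -0.004, 0.048, 0, 0, 0, 1], [0.082, -0.006, 0.06, 0, 0, 0, 1], [0.105, -0.008, 0.07, 0, 0, 0, 1]]]'

```text
time_s: 3.85
tcp_pos: [0.6097, -0.1076, 0.2596]
ee_rot: [[-0.076, -0.997, -0.009], [-0.997, 0.076, 0.004], [-0.003, 0.009, -1.0]]
wrist_force: [5.9, 0.1, -21.1]
gripper_width: 0.175
```

Request:
play_rows --commands '[[[0.024, -0.002, 0.008, 0, 0, 0, 1], [0.048, -0.004, 0.013, 0, 0, 0, 1], [0.073, -0.006, 0.016, 0, 0, 0, 1], [0.098, -0.007, 0.016, 0, 0, 0, 1], [0.116, -0.009, 0.015, 0, 0, 0, 1]]]'

```text
time_s: 4.35
tcp_pos: [0.726, -0.1172, 0.2776]
ee_rot: [[-0.075, -0.997, -0.008], [-0.997, 0.075, 0.002], [-0.001, 0.008, -1.0]]
wrist_force: [-1.9, 2.9, -4.5]
gripper_width: 0.16
```

Run:
```python
from h import *
s=r.sense();print(s["joints"],s["tcp_pos"])
c=cap("side","s3.png")
```

```text
[  3.3293872   32.32581128  25.0307735   -0.12509285 -83.16833737
  -7.60028279] [ 0.72596396 -0.11717191  0.27759544]
```

View pics/s3.png

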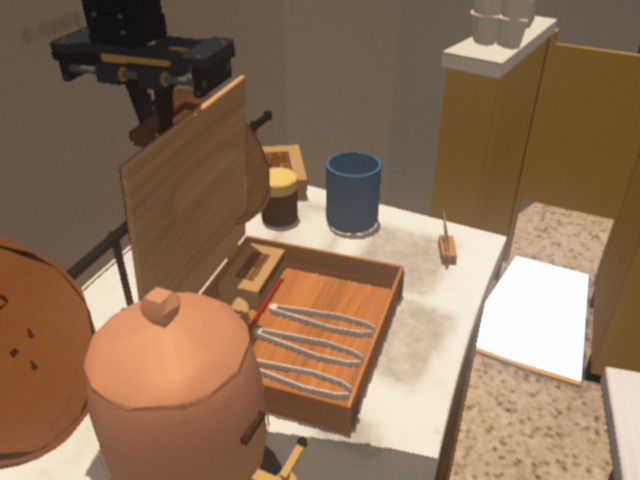

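The lid is nearly upright and there are three tongs in view. Next I'll release the bar, rise clear and turn the tool for a look into the crate.

Request:
play_rows --commands '[[[0, 0, 0, 0, 0, 0, 0.65], [0, 0, 0, 0, 0, 0, 0.65], [0, 0, 0, 0, 0, 0, 0.65], [0, 0, 0.045, 0, 0, 0, 0.65], [0, 0, 0.095, 0, 0, 0, 0.65]]]'

```text
time_s: 4.9
tcp_pos: [0.7251, -0.118, 0.3758]
ee_rot: [[-0.075, -0.997, -0.005], [-0.997, 0.075, -0.0], [0.001, 0.005, -1.0]]
wrist_force: [0.9, 0.2, 0.9]
gripper_width: 0.342
```

Request:
play_rows --commands '[[[-0.04, 0.005, 0, 0, 0, 0, 0.3], [-0.09, 0.01, 0, 0, 0, -0.05, 0.3], [-0.13, 0.015, 0, 0, 0, -0.2, 0.3], [-0.13, 0.015, 0, 0, 0, -0.35, 0.3], [-0.13, 0.015, 0, 0, 0, -0.5, 0.3]]]'

```text
time_s: 5.4
tcp_pos: [0.5945, -0.103, 0.3787]
ee_rot: [[-0.549, -0.836, 0.004], [-0.836, 0.549, 0.0], [-0.002, -0.003, -1.0]]
wrist_force: [0.3, -0.5, -0.3]
gripper_width: 0.67
```

Request:
play_rows --commands '[[[0, 0, 0, 0, 0, -0.15, 0.4], [0, 0, 0, 0, 0, -0.3, 0.4], [0, 0, 0, 0, 0, -0.45, 0.4], [0, 0, 0, 0, 0, -0.6, 0.4], [0, 0, 0, 0, 0, -0.75, 0.4]]]'

```text
time_s: 5.9
tcp_pos: [0.5959, -0.1031, 0.3773]
ee_rot: [[-0.971, -0.237, 0.002], [-0.237, 0.971, -0.0], [-0.002, -0.001, -1.0]]
wrist_force: [0.3, 0.9, 0.5]
gripper_width: 0.603
```

Request:
play_rows --commands '[[[0, 0, 0, 0, 0, -0.15, 0.4], [0, 0, 0, 0, 0, -0.3, 0.4], [0, 0, 0, 0, 0, -0.32, 0.4], [0, 0, 0, 0, 0, -0.32, 0.4]]]'

```text
time_s: 6.3
tcp_pos: [0.5962, -0.103, 0.377]
ee_rot: [[-0.997, 0.072, 0.002], [0.072, 0.997, -0.0], [-0.002, 0.0, -1.0]]
wrist_force: [-0.1, 0.2, -1.0]
gripper_width: 0.601
```

Run:
```python
from h import *
s=r.sense();print(s["joints"].round(1),s["tcp_pos"],s["ee_rot"].round(3),s["gripper_width"])
c=cap("wrist","w4.png");np.savez("/tmp/w4.npz",**c)
```

```text
[  5.5  16.6  14.1   0.  -87.4 -99.6] [ 0.59618989 -0.10302968  0.37696626] [[-0.997  0.072  0.002]
 [ 0.072  0.997 -0.   ]
 [-0.002  0.    -1.   ]] 0.6006882353665353
```

View pics/w4.png

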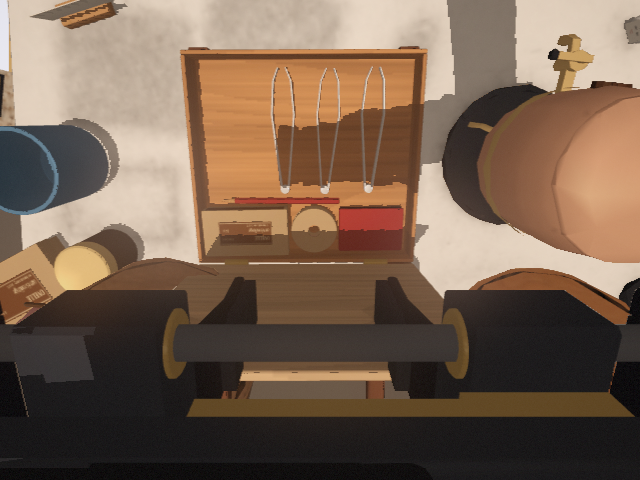

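The wrist view shows three tongs running along the crate's x. Their near ends are at (284,68), (329,68) and (375,68), and their far tips at (285,188), (324,188) and (368,188). The pencil, box, spool and pad lie beyond them.

Run:
```python
from h import *
c=dict(np.load("/tmp/w4.npz"));K=c["intrinsics"];E=c["extrinsics"]
def ray(u,v,z):
    d=E[:3,:3]@np.array([(u-K[0,2])/K[0,0],-(v-K[1,2])/K[1,1],-1]);o=E[:3,3];return o+d*(z-o[2])/d[2]
for n,(u,v,z) in dict(t0n=(284,67,.012),t0f=(285,190,.012),t1n=(329,67,.012),t1f=(324,190,.012),t2n=(376,67,.012),t2f=(368,190,.012),cNL=(187,52,.048),cNR=(424,52,.048),inNL=(200,60,.005),inNR=(416,60,.005)).items(): print(n,ray(u,v,z).round(4))
h=cv2.cvtColor(c["image"],cv2.COLOR_RGB2HSV)
m=(h[...,1]<60)&(h[...,2]>60)
for v in(72,80,90,100,120,150,180):
    us=np.where(m[v,205:410])[0]+205
    x=ray(300,v,.01)[0]; print(v,round(x,3),[round(float(ray(u,v,.012)[1]),3) for u in us])
W=pts(c)
for (u,v) in[(284,70),(250,150),(325,100)]:print(W[v,u])
```

```text
t0n [ 0.4552 -0.1308  0.012 ]
t0f [ 0.6058 -0.1435  0.012 ]
t1n [ 0.4591 -0.0761  0.012 ]
t1f [ 0.6095 -0.092   0.012 ]
t2n [ 0.4632 -0.0189  0.012 ]
t2f [ 0.6136 -0.0339  0.012 ]
cNL [ 0.4364 -0.236   0.048 ]
cNR [0.4553 0.0301 0.048 ]
inNL [ 0.4391 -0.2336  0.005 ]
inNR [0.4579 0.0315 0.005 ]
72 0.462 [-0.141, -0.128, -0.069, -0.028, -0.013, -0.012]
80 0.471 [-0.146, -0.125, -0.087, -0.066, -0.032, -0.011, -0.01]
90 0.483 [-0.148, -0.125, -0.067, -0.034, -0.033, -0.011, -0.01]
100 0.495 [-0.149, -0.124, -0.092, -0.066, -0.036, -0.035, -0.011, -0.01]
120 0.518 [-0.152, -0.125, -0.095, -0.069, -0.013]
150 0.556 [-0.15, -0.02]
180 0.594 [-0.039]
[ 0.45776263 -0.13161526  0.00472898]
[ 0.55136781 -0.18505368  0.00382252]
[ 0.4965517  -0.08323174  0.00553018]
```

Request:
play_rows --commands '[[[-0.05, -0.016, 0, 0, 0, -0.01, 0.54], [-0.1, -0.032, -0.02, 0, 0, -0.015, 0.54], [-0.109, -0.033, -0.07, 0, 0, -0.015, 0.54], [-0.109, -0.033, -0.12, 0, 0, -0.015, 0.54], [-0.109, -0.033, -0.17, 0, 0, -0.015, 0.54]]]'

```text
time_s: 6.85
tcp_pos: [0.4869, -0.1362, 0.2113]
ee_rot: [[-0.996, 0.087, 0.004], [0.087, 0.996, 0.0], [-0.004, 0.0, -1.0]]
wrist_force: [1.2, 0.6, -0.4]
gripper_width: 0.46
```

Request:
play_rows --commands '[[[0, 0, -0.05, 0, 0, 0, 0.54], [0, 0, -0.1, 0, 0, 0, 0.54], [0, 0, -0.145, 0, 0, 0, 0.54], [0, 0, -0.145, 0, 0, 0, 0.54], [0, 0, -0.145, 0, 0, 0, 0.54]]]'

```text
time_s: 7.35
tcp_pos: [0.4883, -0.1361, 0.0672]
ee_rot: [[-0.996, 0.087, 0.0], [0.087, 0.996, -0.001], [-0.0, -0.001, -1.0]]
wrist_force: [0.5, 0.0, 0.8]
gripper_width: 0.459
```

Run:
```python
from h import *
s=r.sense();print(s["joints"].round(1),s["tcp_pos"],s["gripper_width"],s["wrist_force"])
c=cap("wrist","w5.png"); W=pts(c)
c4=dict(np.load("/tmp/w4.npz"));W=pts(c4)
for v in range(100,260,20):
  print(v,[W[v,u].round(2).tolist() for u in(450,470,490,510)])
```

```text
[  2.8  20.8 -27.6   0.1 -41.7 -97.9] [ 0.48833172 -0.13614839  0.06719458] 0.45887041423532765 [0.4736558  0.00285575 0.76206405]
100 [[0.51, 0.08, -0.0], [0.51, 0.1, -0.0], [0.51, 0.12, 0.01], [0.51, 0.15, 0.01]]
120 [[0.53, 0.08, -0.0], [0.53, 0.1, 0.01], [0.54, 0.13, 0.01], [0.53, 0.1, 0.12]]
140 [[0.56, 0.07, 0.01], [0.56, 0.1, 0.01], [0.55, 0.09, 0.1], [0.55, 0.09, 0.14]]
160 [[0.58, 0.08, 0.01], [0.58, 0.1, 0.01], [0.57, 0.08, 0.12], [0.57, 0.08, 0.16]]
180 [[0.61, 0.07, 0.01], [0.61, 0.1, 0.01], [0.59, 0.08, 0.13], [0.59, 0.08, 0.16]]
200 [[0.64, 0.08, -0.0], [0.64, 0.1, 0.01], [0.61, 0.08, 0.12], [0.61, 0.08, 0.16]]
220 [[0.67, 0.08, -0.0], [0.67, 0.11, -0.0], [0.67, 0.13, 0.01], [0.64, 0.1, 0.12]]
240 [[0.69, 0.08, -0.0], [0.7, 0.11, -0.0], [0.7, 0.14, -0.0], [0.7, 0.16, -0.0]]
```

View pics/w5.png

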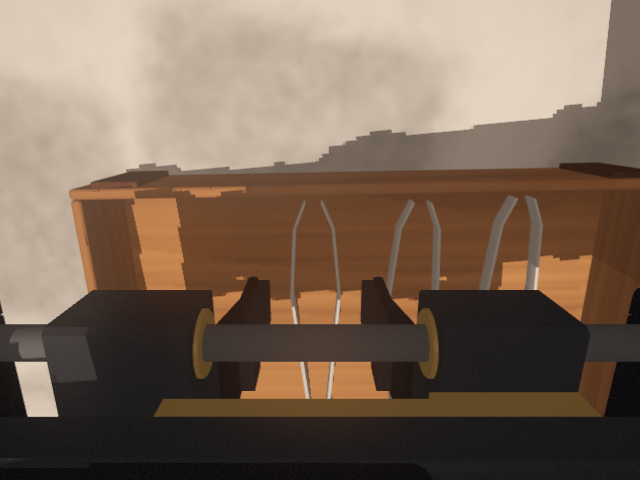

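The fingers straddle tong 0, centred at u≈316.

Request:
play_rows --commands '[[[0, 0, -0.03, 0, 0, 0, 0.54], [0, 0, -0.05, 0, 0, 0, 0.54], [0, 0, -0.059, 0, 0, 0, 0.54], [0, 0, -0.059, 0, 0, 0, 0.54]]]'

```text
time_s: 7.8
tcp_pos: [0.4887, -0.1359, 0.0086]
ee_rot: [[-0.996, 0.088, 0.002], [0.088, 0.996, -0.0], [-0.002, 0.0, -1.0]]
wrist_force: [0.2, -0.1, 0.2]
gripper_width: 0.457
```

Request:
play_rows --commands '[[[0, 0, 0, 0, 0, 0, 1], [0, 0, 0, 0, 0, 0, 1], [0, 0, 0, 0, 0, 0, 1], [0, 0, 0, 0, 0, 0, 1], [0, 0, 0, 0, 0, 0, 1]]]'

```text
time_s: 8.3
tcp_pos: [0.4889, -0.1359, 0.009]
ee_rot: [[-0.996, 0.088, 0.003], [0.088, 0.996, -0.0], [-0.003, -0.0, -1.0]]
wrist_force: [-1.5, 0.8, 6.4]
gripper_width: 0.34
```

Request:
play_rows --commands '[[[0, 0, 0.02, 0, 0, 0, 1], [0, 0, 0.06, 0, 0, 0, 1], [0, 0, 0.11, 0, 0, 0, 1], [0, 0, 0.16, 0, 0, 0.1, 1], [0, 0, 0.21, 0, 0, 0.24, 1]]]'

```text
time_s: 8.8
tcp_pos: [0.4869, -0.1359, 0.2198]
ee_rot: [[-0.988, -0.155, 0.0], [-0.155, 0.988, 0.0], [-0.0, 0.0, -1.0]]
wrist_force: [1.2, -0.3, -0.8]
gripper_width: 0.337
```

Request:
play_rows --commands '[[[0, -0.04, 0.03, 0, 0, 0.14, 1], [0.01, -0.08, 0.06, 0, 0, 0.28, 1], [0.02, -0.12, 0.09, 0, 0, 0.42, 1], [0.03, -0.15, 0.09, 0, 0, 0.56, 1], [0.04, -0.18, 0.09, 0, 0, 0.7, 1]]]'

```text
time_s: 9.3
tcp_pos: [0.5279, -0.3175, 0.3091]
ee_rot: [[-0.655, -0.755, 0.003], [-0.755, 0.655, -0.001], [-0.002, -0.003, -1.0]]
wrist_force: [0.6, 0.1, -0.7]
gripper_width: 0.34
```

Request:
play_rows --commands '[[[0.004, -0.02, 0, 0, 0, 0.14, 1], [0.008, -0.04, 0, 0, 0, 0.28, 1], [0.012, -0.06, 0, 0, 0, 0.42, 1], [0.015, -0.08, 0, 0, 0, 0.56, 1], [0.018, -0.1, 0, 0, 0, 0.7, 1]]]'

```text
time_s: 9.8
tcp_pos: [0.5454, -0.4166, 0.3072]
ee_rot: [[-0.014, -1.0, -0.0], [-1.0, 0.014, 0.001], [-0.001, 0.0, -1.0]]
wrist_force: [0.2, 0.6, -0.3]
gripper_width: 0.338
```

Request:
play_rows --commands '[[[0, 0, 0, -0.14, 0, 0, 1], [0, 0, 0, -0.28, 0, 0, 1], [0, 0, 0, -0.42, 0, 0, 1], [0, 0, 0, -0.56, 0, 0, 1], [0, 0, 0, -0.7, 0, 0, 1]]]'

```text
time_s: 10.3
tcp_pos: [0.546, -0.4147, 0.3083]
ee_rot: [[-0.02, -1.0, 0.003], [-0.761, 0.013, -0.648], [0.648, -0.015, -0.761]]
wrist_force: [-0.3, -2.3, 0.0]
gripper_width: 0.337
```

Run:
```python
from h import *
s=r.sense();print(s["joints"].round(1),s["tcp_pos"],s["ee_rot"].round(3),s["gripper_width"],s["wrist_force"])
```

```text
[-11.6  17.2 -20.2  50.5 -55.3 -20.4] [ 0.54603583 -0.41469379  0.30834329] [[-0.02  -1.     0.003]
 [-0.761  0.013 -0.648]
 [ 0.648 -0.015 -0.761]] 0.3367565874105133 [-3.21057625e-01 -2.29618668e+00  2.20097761e-03]
```

Request:
play_rows --commands '[[[0, 0, 0, -0.14, 0, 0, 1], [0, 0, 0, -0.28, 0, 0, 1], [0, 0, 0, -0.42, 0, 0, 1], [0, 0, 0, -0.56, 0, 0, 1], [0, 0, 0, -0.65, 0, 0, 1]]]'

```text
time_s: 10.8
tcp_pos: [0.5453, -0.4151, 0.3063]
ee_rot: [[-0.017, -1.0, 0.002], [-0.216, 0.002, -0.976], [0.976, -0.017, -0.216]]
wrist_force: [0.2, -1.3, -1.0]
gripper_width: 0.338
```

Request:
play_rows --commands '[[[0, 0, 0, 0, 0, 0, 1], [0, 0, 0, 0, 0, 0, 1]]]'

```text
time_s: 11.0
tcp_pos: [0.5456, -0.4162, 0.3073]
ee_rot: [[-0.02, -1.0, -0.001], [-0.221, 0.005, -0.975], [0.975, -0.02, -0.221]]
wrist_force: [-0.1, 0.1, 0.5]
gripper_width: 0.337
```

```bash
cat >> h.py <<'E'
def crock(n="scene",save=None):
    "rim circle: centre of blue points near top height"
    c=cap(n,save);W=pts(c);hsv=cv2.cvtColor(c["image"],cv2.COLOR_RGB2HSV)
    m=(hsv[...,0]>95)&(hsv[...,0]<118)&(hsv[...,1]>90)&(W[...,0]>.4)&(W[...,2]>0.02)&(W[...,2]<.13)
    k,l,st,_=cv2.connectedComponentsWithStats(m.astype(np.uint8));i=1+np.argmax(st[1:,4]);m=l==i
    P=W[m];rim=P[P[:,2]>.108]
    return np.round(cv2.minEnclosingCircle(rim[:,:2].astype(np.float32))[0],3),cv2.minEnclosingCircle(rim[:,:2].astype(np.float32))[1],P[:,2].max(),len(P)
E
python3 - <<'E'
from h import *
print(crock("scene","s6.png"))
s=r.sense();print(s["joints"].round(1),s["tcp_pos"],s["ee_rot"].round(3),s["gripper_width"],s["wrist_force"])
E
```

```text
(array([0., 0.]), 0.0, np.float64(0.031571308519866004), 49)
[-14.   23.4 -39.5  96.6 -72.3 -63.6] [ 0.54587021 -0.41621856  0.30837868] [[-0.022 -1.    -0.   ]
 [-0.22   0.005 -0.975]
 [ 0.975 -0.022 -0.22 ]] 0.3396523043396038 [-0.155278   -0.30994292  0.28739518]
```

View pics/s6.png

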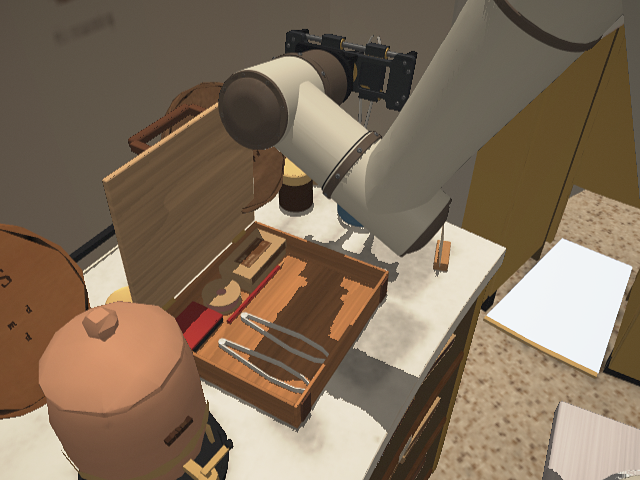

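The arm holds tong 0 hanging by the crock, but a wrist link at about (400,230) looks low. I'll check its height before lowering.

Run:
```python
from h import *
c=cap("scene");W=pts(c);c2=cap("side","side6.png");W2=pts(c2)
for (u,v) in[(400,250),(420,240),(375,225),(350,200),(440,215),(400,220),(405,160),(300,120),(250,140),(235,110),(400,90),(370,110)]: print(u,v,W[v,u].round(3))
for X in(W,W2):
    m=(X[...,2]>.07)&(X[...,0]<.85)&(X[...,0]>.1)&(X[...,1]<-.1)&(X[...,1]>-.6)
    print([ (z,X[m&(abs(X[...,2]-z)<.015)].round(2)[:, :2].min(0),X[m&(abs(X[...,2]-z)<.015)][:, :2].max(0).round(2)) for z in(.1,.13,.16,.2,.25) if (m&(abs(X[...,2]-z)<.015)).any()])
print(crock("side"))
```

```text
400 250 [ 0.369 -0.057  0.27 ]
420 240 [ 0.35  -0.062  0.287]
375 225 [ 0.399 -0.058  0.293]
350 200 [ 0.429 -0.061  0.314]
440 215 [ 0.338 -0.08   0.311]
400 220 [ 0.373 -0.06   0.307]
405 160 [ 0.374 -0.055  0.382]
300 120 [ 0.497 -0.083  0.379]
250 140 [ 0.543 -0.057  0.358]
235 110 [ 0.558 -0.056  0.389]
400 90 [ 0.461 -0.306  0.321]
370 110 [ 0.537 -0.4    0.228]
[(0.1, array([ 0.66, -0.37]), array([ 0.7, -0.1])), (0.13, array([ 0.68, -0.37]), array([ 0.72, -0.1 ])), (0.16, array([ 0.68, -0.33]), array([ 0.72, -0.1 ])), (0.2, array([ 0.54, -0.6 ]), array([ 0.85, -0.1 ])), (0.25, array([ 0.54, -0.6 ]), array([ 0.85, -0.1 ]))]
[(0.1, array([ 0.5, -0.5]), array([ 0.74, -0.1 ])), (0.13, array([ 0.51, -0.49]), array([ 0.73, -0.1 ])), (0.16, array([ 0.68, -0.59]), array([ 0.85, -0.1 ])), (0.2, array([ 0.67, -0.6 ]), array([ 0.85, -0.1 ])), (0.25, array([ 0.67, -0.6 ]), array([ 0.85, -0.1 ]))]Traceback (most recent call last):
  File "<stdin>", line 7, in <module>
  File "h.py", line 21, in crock
    k,l,st,_=cv2.connectedComponentsWithStats(m.astype(np.uint8));i=1+np.argmax(st[1:,4]);m=l==i
                                                                      ~~~~~~~~~^^^^^^^^^^
    return _wrapfunc(a, 'argmax', axis=axis, out=out, **kwds)
    return bound(*args, **kwds)
ValueError: attempt to get argmax of an empty sequence
```

View pics/side6.png

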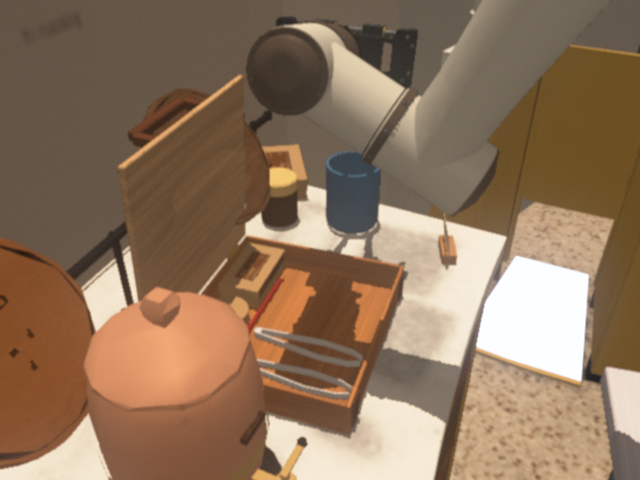

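The side view shows the crock at (353,190), where it was at the start. The elbow bottom is at z≈0.25, in front of the crate, so there is room to lower.

Request:
play_rows --commands '[[[0.001, -0.018, 0, 0, 0, 0, 1], [0.001, -0.018, -0.03, 0, 0, 0, 1], [0.001, -0.018, -0.06, 0, 0, 0, 1], [0.001, -0.018, -0.09, 0, 0, 0, 1], [0.001, -0.018, -0.11, 0, 0, 0, 1]]]'

```text
time_s: 11.7
tcp_pos: [0.5466, -0.434, 0.1964]
ee_rot: [[-0.02, -1.0, -0.0], [-0.22, 0.005, -0.975], [0.975, -0.02, -0.22]]
wrist_force: [0.4, -0.4, -0.6]
gripper_width: 0.338
```

Run:
```python
from h import *
s=r.sense();print(s["joints"].round(1),s["tcp_pos"],s["ee_rot"].round(3),s["gripper_width"],s["wrist_force"])
c=cap("side","side7.png");W=pts(c)
X=W;m=(X[...,2]<.3)&(X[...,2]>.06)&(X[...,0]<.45)&(X[...,0]>.1)&(X[...,1]<.0)&(X[...,1]>-.3)
print(m.sum(), np.nanmin(X[m],0) if m.any() else "")
cv2.imwrite("pics/side7c.png",cv2.resize(c["image"][100:300,200:500,::-1],(600,400)))
```

```text
[-17.9  33.  -42.7 104.3 -73.3 -77. ] [ 0.54661416 -0.43401482  0.19641587] [[-0.02  -1.    -0.   ]
 [-0.22   0.005 -0.975]
 [ 0.975 -0.02  -0.22 ]] 0.33778287780347954 [ 0.42669419 -0.43272097 -0.56631181]
9194 [ 0.3215741  -0.14765839  0.18059865]
```

View pics/side7c.png

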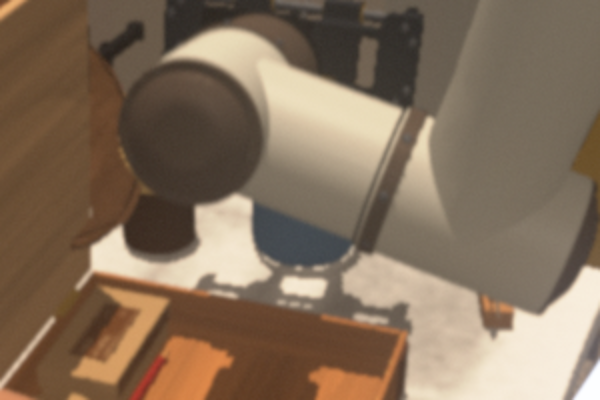

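The side crop shows the gripper over the crock, with the links clear of the crate and counter. No contact force so far, so I'll continue down.

Request:
play_rows --commands '[[[0, 0, -0.015, 0, 0, 0, 1], [0, 0, -0.03, 0, 0, 0, 1], [0, 0, -0.045, 0, 0, 0, 1], [0, 0, -0.05, 0, 0, 0, 1], [0, 0, -0.05, 0, 0, 0, 1]]]'

```text
time_s: 12.25
tcp_pos: [0.5465, -0.4339, 0.1465]
ee_rot: [[-0.019, -1.0, -0.0], [-0.219, 0.004, -0.976], [0.975, -0.018, -0.219]]
wrist_force: [-0.3, 0.3, -0.9]
gripper_width: 0.341
```

Request:
play_rows --commands '[[[0, 0, 0, 0, 0, 0, 0.5], [0, 0, 0, 0, 0, 0, 0.5], [0, 0, 0, 0, 0, 0, 0.5], [0, 0, 0, 0, 0, 0, 0.5], [0, 0.01, 0.003, 0, 0, 0, 0.5]]]'

```text
time_s: 12.75
tcp_pos: [0.546, -0.4245, 0.1506]
ee_rot: [[-0.021, -1.0, -0.002], [-0.219, 0.006, -0.976], [0.976, -0.02, -0.219]]
wrist_force: [-0.5, -0.3, 0.2]
gripper_width: 0.499
```

Request:
play_rows --commands '[[[0, 0.03, 0.01, 0, 0, 0, 0.5], [0, 0.07, 0.02, 0, 0, 0, 0.5], [0, 0.1, 0.05, 0, 0, 0, 0.5], [0, 0.1, 0.1, 0, 0, 0, 0.5], [0, 0.1, 0.15, 0, 0, 0, 0.5]]]'

```text
time_s: 13.25
tcp_pos: [0.547, -0.3217, 0.3016]
ee_rot: [[-0.017, -1.0, 0.003], [-0.219, 0.001, -0.976], [0.975, -0.017, -0.219]]
wrist_force: [0.8, -0.3, -0.1]
gripper_width: 0.497
```

Request:
play_rows --commands '[[[0, 0, 0.02, 0.14, 0, 0, 0.5], [0, 0, 0.03, 0.28, 0, 0, 0.5], [0, 0, 0.03, 0.42, 0, 0, 0.5], [0, 0, 0.03, 0.56, 0, 0, 0.5], [0, 0, 0.03, 0.7, 0, 0, 0.5]]]'

```text
time_s: 13.75
tcp_pos: [0.5463, -0.3221, 0.3312]
ee_rot: [[-0.019, -1.0, 0.003], [-0.8, 0.013, -0.6], [0.6, -0.014, -0.8]]
wrist_force: [-0.0, -1.0, 0.2]
gripper_width: 0.503
```

Request:
play_rows --commands '[[[0, 0.03, 0, 0.14, 0, 0, 0.5], [0, 0.07, 0, 0.28, 0, 0, 0.5], [-0.01, 0.11, 0, 0.42, 0, 0, 0.5], [-0.03, 0.15, 0, 0.56, 0, 0, 0.5], [-0.05, 0.19, 0, 0.65, 0, 0, 0.5]]]'

```text
time_s: 14.25
tcp_pos: [0.4964, -0.1315, 0.3312]
ee_rot: [[-0.019, -1.0, 0.001], [-1.0, 0.019, 0.006], [-0.006, -0.001, -1.0]]
wrist_force: [1.0, -1.0, -0.1]
gripper_width: 0.502
```

Run:
```python
from h import *
s=r.sense();print(s["joints"].round(1),s["tcp_pos"],s["ee_rot"].round(3),s["gripper_width"],s["wrist_force"])
c=cap("side","side8.png");a=cap("scene","scene8.png")
cv2.imwrite("pics/v8.png",np.hstack([x["image"][100:320,240:520,::-1] for x in(a,c)]))
```

```text
[  3.1   7.6  -3.6  -0.3 -78.7  -4.1] [ 0.4963805  -0.13154367  0.33118278] [[-0.019 -1.     0.001]
 [-1.     0.019  0.006]
 [-0.006 -0.001 -1.   ]] 0.5022193058938805 [ 1.00545653 -0.96367596 -0.06583874]
```

View pics/v8.png

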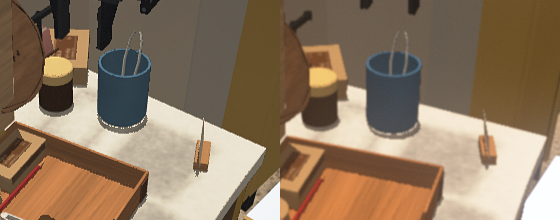

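Tong 0 stands upright in the crock. Next is tong 1, at (0.490, -0.079).

Request:
play_rows --commands '[[[0, 0.01, -0.01, 0, 0, -0.14, 0.54], [0, 0.02, -0.03, 0, 0, -0.28, 0.54], [-0.002, 0.03, -0.05, 0, 0, -0.42, 0.54], [-0.004, 0.04, -0.07, 0, 0, -0.56, 0.54], [-0.006, 0.052, -0.09, 0, 0, -0.7, 0.54]]]'

```text
time_s: 14.85
tcp_pos: [0.4899, -0.0812, 0.2394]
ee_rot: [[-0.663, -0.749, -0.001], [-0.749, 0.663, -0.0], [0.001, 0.001, -1.0]]
wrist_force: [0.9, 0.1, 0.2]
gripper_width: 0.46
```

Request:
play_rows --commands '[[[0, 0, -0.02, 0, 0, -0.14, 0.54], [0, 0, -0.04, 0, 0, -0.28, 0.54], [0, 0, -0.06, 0, 0, -0.42, 0.54], [0, 0, -0.08, 0, 0, -0.56, 0.54], [0, 0, -0.1, 0, 0, -0.7, 0.54]]]'

```text
time_s: 15.35
tcp_pos: [0.4901, -0.0815, 0.1394]
ee_rot: [[-0.989, -0.146, -0.001], [-0.146, 0.989, -0.0], [0.001, 0.0, -1.0]]
wrist_force: [0.4, 0.3, 0.7]
gripper_width: 0.463
```

Request:
play_rows --commands '[[[0, 0, -0.03, 0, 0, -0.14, 0.54], [0, 0, -0.06, 0, 0, -0.26, 0.54], [0, 0, -0.06, 0, 0, -0.26, 0.54], [0, 0, -0.06, 0, 0, -0.26, 0.54]]]'

```text
time_s: 15.75
tcp_pos: [0.4906, -0.0818, 0.0806]
ee_rot: [[-0.994, 0.105, -0.001], [0.105, 0.994, -0.001], [0.001, -0.001, -1.0]]
wrist_force: [0.5, 0.3, 0.8]
gripper_width: 0.461
```

Run:
```python
from h import *
s=r.sense();print(s["joints"].round(1),s["tcp_pos"],s["ee_rot"].round(3),s["gripper_width"],s["wrist_force"])
c=cap("wrist","w9.png");im=c["image"];h=cv2.cvtColor(im,cv2.COLOR_RGB2HSV)
m=(h[...,1]<70)&(h[...,2]>60)
K=c["intrinsics"];E=c["extrinsics"]
def ray(u,v,z):
    d=E[:3,:3]@np.array([(u-K[0,2])/K[0,0],-(v-K[1,2])/K[1,1],-1]);o=E[:3,3];return o+d*(z-o[2])/d[2]
for v in(205,225,245,265,285):
    us=np.where(m[v,180:450])[0]+180
    g=np.split(us,np.where(np.diff(us)>2)[0]+1)
    print(v,[(q[0],q[-1],ray(q.mean(),v,.012).round(3)[:2].tolist()) for q in g if len(q)])
```

```text
[   9.3   18.9  -28.     0.   -43.2 -105.4] [ 0.49064935 -0.08178926  0.08062931] [[-0.994  0.105 -0.001]
 [ 0.105  0.994 -0.001]
 [ 0.001 -0.001 -1.   ]] 0.46080251335254424 [0.51963512 0.32376808 0.83946939]
205 [(np.int64(310), np.int64(312), [0.462, -0.081]), (np.int64(330), np.int64(331), [0.463, -0.07]), (np.int64(400), np.int64(406), [0.468, -0.027]), (np.int64(426), np.int64(430), [0.469, -0.013])]
225 [(np.int64(302), np.int64(304), [0.474, -0.087]), (np.int64(338), np.int64(339), [0.476, -0.066]), (np.int64(393), np.int64(398), [0.48, -0.032]), (np.int64(430), np.int64(435), [0.482, -0.011])]
245 [(np.int64(301), np.int64(302), [0.486, -0.089]), (np.int64(339), np.int64(341), [0.488, -0.066]), (np.int64(391), np.int64(395), [0.492, -0.035]), (np.int64(430), np.int64(435), [0.494, -0.011])]
265 [(np.int64(299), np.int64(300), [0.499, -0.092]), (np.int64(340), np.int64(342), [0.501, -0.067]), (np.int64(388), np.int64(392), [0.504, -0.037]), (np.int64(430), np.int64(435), [0.507, -0.011])]
285 [(np.int64(298), np.int64(299), [0.512, -0.094]), (np.int64(341), np.int64(343), [0.514, -0.067]), (np.int64(386), np.int64(390), [0.517, -0.039]), (np.int64(429), np.int64(435), [0.52, -0.012])]
```

Request:
play_rows --commands '[[[0, 0.004, -0.03, 0, 0, 0, 0.54], [0, 0.004, -0.06, 0, 0, 0, 0.54], [0, 0.004, -0.072, 0, 0, 0, 0.54], [0, 0.004, -0.072, 0, 0, 0, 0.54]]]'

```text
time_s: 16.2
tcp_pos: [0.4907, -0.0778, 0.0084]
ee_rot: [[-0.994, 0.107, -0.001], [0.107, 0.994, -0.0], [0.001, -0.0, -1.0]]
wrist_force: [-0.4, -0.6, -0.5]
gripper_width: 0.464
```

Request:
play_rows --commands '[[[0, 0, 0, 0, 0, 0, 1], [0, 0, 0, 0, 0, 0, 1], [0, 0, 0, 0, 0, 0, 1], [0, 0, 0, 0, 0, 0, 1], [0, 0, 0, 0, 0, 0, 1]]]'

```text
time_s: 16.7
tcp_pos: [0.4921, -0.0778, 0.0101]
ee_rot: [[-0.994, 0.108, 0.004], [0.108, 0.994, 0.0], [-0.003, 0.001, -1.0]]
wrist_force: [-1.4, 2.0, 7.0]
gripper_width: 0.339
```

Request:
play_rows --commands '[[[0, 0, 0.02, 0, 0, 0, 1], [0, 0, 0.06, 0, 0, 0, 1], [0, 0, 0.11, 0, 0, 0, 1], [0, 0, 0.16, 0, 0, 0.1, 1], [0, 0, 0.21, 0, 0, 0.24, 1]]]'

```text
time_s: 17.2
tcp_pos: [0.4898, -0.078, 0.2208]
ee_rot: [[-0.991, -0.135, 0.0], [-0.135, 0.991, 0.0], [-0.0, 0.0, -1.0]]
wrist_force: [1.3, 0.1, -1.3]
gripper_width: 0.338
```

Run:
```python
from h import *
print(crock("scene","s10.png"))
```

```text
(array([ 0.547, -0.418]), 0.04886263608932495, np.float64(0.11655287963858907), 2303)
```

Request:
play_rows --commands '[[[0, -0.04, 0.03, 0, 0, 0.14, 1], [0.01, -0.08, 0.06, 0, 0, 0.28, 1], [0.02, -0.13, 0.09, 0, 0, 0.42, 1], [0.03, -0.17, 0.09, 0, 0, 0.56, 1], [0.04, -0.21, 0.09, 0, 0, 0.7, 1]]]'

```text
time_s: 17.75
tcp_pos: [0.5311, -0.2898, 0.3104]
ee_rot: [[-0.67, -0.742, 0.004], [-0.742, 0.67, -0.001], [-0.002, -0.004, -1.0]]
wrist_force: [0.9, 0.1, -0.5]
gripper_width: 0.336
```

Request:
play_rows --commands '[[[0.004, -0.02, 0, 0, 0, 0.14, 1], [0.008, -0.04, 0, 0, 0, 0.28, 1], [0.01, -0.06, 0, 0, 0, 0.42, 1], [0.012, -0.08, 0, 0, 0, 0.56, 1], [0.014, -0.1, 0, 0, 0, 0.7, 1]]]'

```text
time_s: 18.25
tcp_pos: [0.5444, -0.3886, 0.3079]
ee_rot: [[-0.035, -0.999, -0.0], [-0.999, 0.035, 0.001], [-0.001, 0.0, -1.0]]
wrist_force: [-0.2, 0.1, 0.8]
gripper_width: 0.337
```

Request:
play_rows --commands '[[[0.001, -0.01, 0.01, -0.14, 0, 0.02, 1], [0.002, -0.02, 0.02, -0.28, 0, 0.03, 1], [0.002, -0.028, 0.02, -0.42, 0, 0.03, 1], [0.002, -0.028, 0.02, -0.56, 0, 0.03, 1], [0.002, -0.028, 0.02, -0.7, 0, 0.03, 1]]]'

```text
time_s: 18.75
tcp_pos: [0.547, -0.415, 0.329]
ee_rot: [[-0.013, -1.0, 0.013], [-0.762, 0.001, -0.648], [0.648, -0.018, -0.762]]
wrist_force: [0.4, -1.9, 0.8]
gripper_width: 0.336
```

Request:
play_rows --commands '[[[0, 0, 0, -0.14, 0, 0, 1], [0, 0, 0, -0.28, 0, 0, 1], [0, 0, 0, -0.42, 0, 0, 1], [0, 0, 0, -0.56, 0, 0, 1], [0, 0, 0, -0.65, 0, 0, 1]]]'

```text
time_s: 19.25
tcp_pos: [0.5462, -0.4151, 0.3268]
ee_rot: [[-0.009, -1.0, 0.012], [-0.216, -0.01, -0.976], [0.976, -0.012, -0.216]]
wrist_force: [-0.3, -0.3, -0.5]
gripper_width: 0.337
```

Run:
```python
from h import *
s=r.sense();print(s["joints"].round(1),s["tcp_pos"],s["ee_rot"].round(3),s["gripper_width"])
for n in("scene","side","wrist"):
    c=cap(n,f"z_{n}.png");W=pts(c)
    m=(W[...,2]>.118)&(W[...,2]<.19)&(np.hypot(W[...,0]-.547,W[...,1]+.418)<.07)
    if m.any():
        v,u=np.where(m)
        for z in(.12,.13,.14,.15,.16,.17,.18):
            q=m&(abs(W[...,2]-z)<.005)
            if q.any():print(n,z,q.sum(),W[q].mean(0).round(3),np.ptp(W[q],0).round(3))
```

```text
[-14.   21.9 -39.   96.7 -72.  -61.1] [ 0.54616395 -0.41510161  0.32678549] [[-0.009 -1.     0.012]
 [-0.216 -0.01  -0.976]
 [ 0.976 -0.012 -0.216]] 0.33663343114043826
side 0.12 12 [ 0.555 -0.454  0.122] [0.025 0.01  0.006]
side 0.13 11 [ 0.556 -0.458  0.13 ] [0.002 0.013 0.008]
side 0.14 6 [ 0.556 -0.458  0.138] [0.001 0.005 0.006]
```

Tong 0 leans on the far (-y) rim, so the path for tong 1 is clear.

Request:
play_rows --commands '[[[0.001, -0.006, -0.03, 0, 0, 0, 1], [0.001, -0.006, -0.06, 0, 0, 0, 1], [0.001, -0.006, -0.09, 0, 0, 0, 1], [0.001, -0.006, -0.115, 0, 0, 0, 1], [0.001, -0.006, -0.13, 0, 0, 0, 1]]]'

```text
time_s: 19.9
tcp_pos: [0.5479, -0.4223, 0.1977]
ee_rot: [[-0.014, -1.0, 0.009], [-0.222, -0.006, -0.975], [0.975, -0.015, -0.221]]
wrist_force: [0.3, 0.0, -0.5]
gripper_width: 0.335
```

Request:
play_rows --commands '[[[0, 0, -0.015, 0, 0, 0, 1], [0, 0, -0.03, 0, 0, 0, 1], [0, 0, -0.045, 0, 0, 0, 1], [0, 0, -0.05, 0, 0, 0, 1], [0, 0, -0.05, 0, 0, 0, 1]]]'

```text
time_s: 20.4
tcp_pos: [0.5476, -0.422, 0.1478]
ee_rot: [[-0.012, -1.0, 0.01], [-0.22, -0.007, -0.976], [0.976, -0.013, -0.22]]
wrist_force: [-0.7, 0.2, -1.3]
gripper_width: 0.339
```

Request:
play_rows --commands '[[[0, 0, 0, 0, 0, 0, 0.5], [0, 0, 0, 0, 0, 0, 0.5], [0, 0, 0, 0, 0, 0, 0.5], [0, 0, 0, 0, 0, 0, 0.5], [0, 0.01, 0.003, 0, 0, 0, 0.5]]]'

```text
time_s: 20.9
tcp_pos: [0.547, -0.4126, 0.1516]
ee_rot: [[-0.013, -1.0, 0.008], [-0.219, -0.005, -0.976], [0.976, -0.015, -0.219]]
wrist_force: [0.4, -0.7, -0.0]
gripper_width: 0.499
```

Request:
play_rows --commands '[[[0, 0.03, 0.01, 0, 0, 0, 0.5], [0, 0.07, 0.02, 0, 0, 0, 0.5], [0, 0.1, 0.05, 0, 0, 0, 0.5], [0, 0.1, 0.1, 0, 0, 0, 0.5], [0, 0.1, 0.15, 0, 0, 0, 0.5]]]'

```text
time_s: 21.4
tcp_pos: [0.548, -0.3097, 0.3025]
ee_rot: [[-0.009, -1.0, 0.013], [-0.22, -0.011, -0.976], [0.976, -0.012, -0.219]]
wrist_force: [0.9, 0.6, -0.3]
gripper_width: 0.501
```

Request:
play_rows --commands '[[[0, 0, 0.02, 0.14, 0, 0, 0.5], [0, 0, 0.03, 0.28, 0, 0, 0.5], [0, 0, 0.03, 0.42, 0, 0, 0.5], [0, 0, 0.03, 0.56, 0, 0, 0.5], [0, 0, 0.03, 0.7, 0, 0, 0.5]]]'

```text
time_s: 21.9
tcp_pos: [0.5473, -0.3102, 0.3322]
ee_rot: [[-0.011, -1.0, 0.013], [-0.8, 0.001, -0.6], [0.6, -0.017, -0.8]]
wrist_force: [0.4, -1.6, 0.6]
gripper_width: 0.504
```

Request:
play_rows --commands '[[[0, 0.03, 0, 0.14, 0, 0, 0.5], [0, 0.07, 0, 0.28, 0, 0, 0.5], [-0.01, 0.11, 0, 0.42, 0, 0, 0.5], [-0.03, 0.15, 0, 0.56, 0, 0, 0.5], [-0.05, 0.19, 0, 0.65, 0, 0, 0.5]]]'

```text
time_s: 22.4
tcp_pos: [0.4974, -0.1195, 0.3322]
ee_rot: [[-0.012, -1.0, 0.012], [-1.0, 0.012, 0.006], [-0.006, -0.011, -1.0]]
wrist_force: [0.6, 0.1, 0.4]
gripper_width: 0.498
```

Run:
```python
from h import *
s=r.sense();print(s["joints"].round(1),s["tcp_pos"],s["ee_rot"].round(3),s["gripper_width"],s["wrist_force"])
print(crock("scene","scene11.png"))
c=cap("side","side11.png");a=cv2.imread("pics/scene11.png")
cv2.imwrite("pics/v11.png",np.hstack([a[100:320,240:520],c["image"][100:320,240:520,::-1]]))
```

```text
[  4.5   7.   -4.1  -0.3 -78.1  -5.1] [ 0.49737654 -0.11952692  0.33223603] [[-0.012 -1.     0.012]
 [-1.     0.012  0.006]
 [-0.006 -0.011 -1.   ]] 0.4984808173210044 [0.63886968 0.14829247 0.35797237]
(array([ 0.548, -0.418]), 0.048606257885694504, np.float64(0.11638668664187801), 2593)
```

View pics/v11.png

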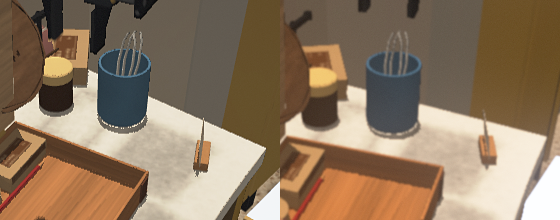

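Both tongs are standing in the crock, and it has not moved: (0.548, -0.418). Last is tong 2. I'll turn first and then shift left, staying clear of the pot.

Request:
play_rows --commands '[[[0, 0, -0.01, 0, 0.01, -0.14, 0.54], [0, 0, -0.03, 0, 0.01, -0.28, 0.54], [-0.002, 0, -0.05, 0, 0.01, -0.42, 0.54], [-0.004, 0, -0.07, 0, 0.01, -0.56, 0.54], [-0.005, 0, -0.09, 0, 0.01, -0.7, 0.54]]]'

```text
time_s: 23.0
tcp_pos: [0.492, -0.1214, 0.2403]
ee_rot: [[-0.657, -0.754, -0.002], [-0.754, 0.657, -0.003], [0.004, -0.0, -1.0]]
wrist_force: [0.9, 0.5, 0.3]
gripper_width: 0.464
```

Request:
play_rows --commands '[[[0, 0, -0.02, 0, 0, -0.14, 0.54], [0, 0, -0.04, 0, 0, -0.28, 0.54], [0, 0, -0.06, 0, 0, -0.42, 0.54], [0, 0, -0.08, 0, 0, -0.56, 0.54], [0, 0, -0.1, 0, 0, -0.7, 0.54]]]'

```text
time_s: 23.5
tcp_pos: [0.4921, -0.1215, 0.1404]
ee_rot: [[-0.988, -0.153, -0.004], [-0.153, 0.988, -0.001], [0.004, -0.001, -1.0]]
wrist_force: [-0.4, 0.2, 0.9]
gripper_width: 0.462
```

Request:
play_rows --commands '[[[0, 0.02, -0.02, 0, 0, -0.14, 0.54], [0, 0.05, -0.04, 0, 0, -0.27, 0.54], [0, 0.08, -0.06, 0, 0, -0.27, 0.54], [0, 0.097, -0.06, 0, 0, -0.27, 0.54], [0, 0.097, -0.06, 0, 0, -0.27, 0.54]]]'

```text
time_s: 24.0
tcp_pos: [0.4921, -0.0231, 0.0807]
ee_rot: [[-0.994, 0.107, -0.005], [0.107, 0.994, -0.001], [0.005, -0.002, -1.0]]
wrist_force: [-0.2, -1.0, 0.9]
gripper_width: 0.457
```

Run:
```python
from h import *
s=r.sense();print(s["joints"].round(1),s["tcp_pos"],s["ee_rot"].round(3),s["gripper_width"],s["wrist_force"])
c=cap("wrist","w12.png");im=c["image"];h=cv2.cvtColor(im,cv2.COLOR_RGB2HSV)
m=(h[...,1]<70)&(h[...,2]>60)
K=c["intrinsics"];E=c["extrinsics"]
def ray(u,v,z):
    d=E[:3,:3]@np.array([(u-K[0,2])/K[0,0],-(v-K[1,2])/K[1,1],-1]);o=E[:3,3];return o+d*(z-o[2])/d[2]
for v in(205,225,245,265,285):
    us=np.where(m[v,240:390])[0]+240
    g=np.split(us,np.where(np.diff(us)>2)[0]+1)
    print(v,[(q[0],q[-1],ray(q.mean(),v,.012).round(3)[:2].tolist()) for q in g if len(q)])
```

```text
[  16.2   18.6  -28.4   -0.   -43.3 -112.4] [ 0.49206807 -0.02311504  0.08067543] [[-0.994  0.107 -0.005]
 [ 0.107  0.994 -0.001]
 [ 0.005 -0.002 -1.   ]] 0.4571955658478675 [-0.15790885 -0.97056597  0.91533501]
205 [(np.int64(306), np.int64(308), [0.463, -0.025]), (np.int64(324), np.int64(326), [0.464, -0.014])]
225 [(np.int64(298), np.int64(300), [0.475, -0.031]), (np.int64(333), np.int64(334), [0.477, -0.01])]
245 [(np.int64(296), np.int64(298), [0.487, -0.033]), (np.int64(335), np.int64(336), [0.489, -0.01])]
265 [(np.int64(295), np.int64(296), [0.499, -0.036]), (np.int64(336), np.int64(338), [0.502, -0.011])]
285 [(np.int64(294), np.int64(295), [0.512, -0.038]), (np.int64(338), np.int64(339), [0.515, -0.011])]
```

Tong 2's centre is at y=-0.0215, so it needs +1.5 mm and then down.

Request:
play_rows --commands '[[[0, 0.001, -0.03, 0, 0, 0, 0.54], [0, 0.001, -0.06, 0, 0, 0, 0.54], [0, 0.001, -0.072, 0, 0, 0, 0.54], [0, 0.001, -0.072, 0, 0, 0, 0.54]]]'

```text
time_s: 24.45
tcp_pos: [0.4912, -0.0249, 0.008]
ee_rot: [[-0.994, 0.112, -0.007], [0.112, 0.994, -0.002], [0.007, -0.002, -1.0]]
wrist_force: [0.2, 1.0, 1.1]
gripper_width: 0.459
```

Request:
play_rows --commands '[[[0, 0, 0, 0, 0, 0, 1], [0, 0, 0, 0, 0, 0, 1], [0, 0, 0, 0, 0, 0, 1], [0, 0, 0, 0, 0, 0, 1], [0, 0, 0, 0, 0, 0, 1]]]'

```text
time_s: 24.95
tcp_pos: [0.4935, -0.0239, 0.0105]
ee_rot: [[-0.994, 0.111, -0.001], [0.111, 0.994, -0.0], [0.001, -0.0, -1.0]]
wrist_force: [-0.1, -1.9, 6.5]
gripper_width: 0.336
```

Request:
play_rows --commands '[[[0, 0, 0.02, 0, 0, 0, 1], [0, -0.01, 0.06, 0, 0, 0, 1], [0, -0.03, 0.11, 0, 0, 0, 1], [0, -0.06, 0.16, 0, 0, 0.1, 1], [0, -0.09, 0.21, 0, 0, 0.24, 1]]]'

```text
time_s: 25.45
tcp_pos: [0.4919, -0.1039, 0.2037]
ee_rot: [[-0.991, -0.134, -0.003], [-0.134, 0.991, -0.001], [0.003, -0.0, -1.0]]
wrist_force: [0.6, 0.7, -2.1]
gripper_width: 0.333
```

Run:
```python
from h import *
print(crock("scene","s13.png"))
for n in("scene","side"):
    c=cap(n);W=pts(c)
    m=(W[...,2]>.118)&(W[...,2]<.19)&(np.hypot(W[...,0]-.547,W[...,1]+.418)<.07)
    for z in(.12,.13,.14,.15,.16,.17,.18):
            q=m&(abs(W[...,2]-z)<.005)
            if q.any():print(n,z,q.sum(),W[q].mean(0).round(3),W[q].min(0).round(3),W[q].max(0).round(3))
```

```text
(array([ 0.547, -0.417]), 0.047302257269620895, np.float64(0.11553127145078279), 1942)
scene 0.12 40 [ 0.543 -0.45   0.122] [ 0.532 -0.461  0.118] [ 0.565 -0.435  0.125]
scene 0.13 53 [ 0.546 -0.453  0.13 ] [ 0.532 -0.467  0.125] [ 0.564 -0.44   0.135]
scene 0.14 66 [ 0.548 -0.457  0.14 ] [ 0.533 -0.469  0.135] [ 0.564 -0.446  0.145]
scene 0.15 39 [ 0.548 -0.46   0.148] [ 0.537 -0.47   0.145] [ 0.561 -0.45   0.152]
```

Request:
play_rows --commands '[[[0, -0.04, 0.03, 0, 0, 0.14, 1], [0.01, -0.08, 0.06, 0, 0, 0.28, 1], [0.02, -0.12, 0.09, 0, 0, 0.42, 1], [0.03, -0.15, 0.09, 0, 0, 0.56, 1], [0.04, -0.18, 0.09, 0, 0, 0.7, 1]]]'

```text
time_s: 26.1
tcp_pos: [0.5328, -0.2841, 0.2909]
ee_rot: [[-0.673, -0.74, -0.002], [-0.74, 0.673, -0.002], [0.003, 0.001, -1.0]]
wrist_force: [0.4, 0.2, -0.4]
gripper_width: 0.338
```

Request:
play_rows --commands '[[[0.004, -0.02, 0, 0, 0, 0.14, 1], [0.008, -0.04, 0.01, 0, 0, 0.28, 1], [0.01, -0.06, 0.02, 0, 0, 0.42, 1], [0.012, -0.09, 0.02, 0, 0, 0.56, 1], [0.014, -0.122, 0.02, 0, 0, 0.73, 1]]]'

```text
time_s: 26.6
tcp_pos: [0.547, -0.405, 0.3098]
ee_rot: [[-0.026, -1.0, -0.002], [-1.0, 0.026, -0.001], [0.001, 0.002, -1.0]]
wrist_force: [0.4, -0.6, -0.5]
gripper_width: 0.337
```

Request:
play_rows --commands '[[[0, 0, 0, -0.14, 0, 0, 1], [0, 0, 0, -0.28, 0, 0, 1], [0, 0, 0, -0.42, 0, 0, 1], [0, 0, 0, -0.56, 0, 0, 1], [0, 0, 0, -0.7, 0, 0, 1]]]'

```text
time_s: 27.1
tcp_pos: [0.547, -0.4034, 0.3099]
ee_rot: [[-0.03, -1.0, 0.002], [-0.76, 0.022, -0.649], [0.649, -0.021, -0.761]]
wrist_force: [-0.6, -0.9, 1.0]
gripper_width: 0.337
```

Request:
play_rows --commands '[[[0, 0, 0, -0.14, 0, 0, 1], [0, 0, 0, -0.28, 0, 0, 1], [0, 0, 0, -0.42, 0, 0, 1], [0, 0, 0, -0.56, 0, 0, 1], [0, 0, 0, -0.65, 0, 0, 1]]]'

```text
time_s: 27.6
tcp_pos: [0.5461, -0.4039, 0.3079]
ee_rot: [[-0.026, -1.0, 0.003], [-0.215, 0.003, -0.977], [0.976, -0.026, -0.215]]
wrist_force: [-0.1, -1.1, -0.1]
gripper_width: 0.335
```

Run:
```python
from h import *
s=r.sense();print(s["joints"].round(1),s["tcp_pos"],s["ee_rot"].round(3),s["gripper_width"])
a=dict(zip(("x",),(1,)))
A=cv2.imread("pics/side11.png").astype(int);c=cap("side","side14.png");B=c["image"][:,:,::-1].astype(int)
print("crock lower-part change",abs(A-B)[205:240,330:380].mean())
W=pts(c);g=W[(abs(W[...,0]-.547)<.03)&(abs(W[...,1]+.42)<.06)&(W[...,2]>.17)&(W[...,2]<.26)];print(len(g),g.mean(0) if len(g) else "")
```

```text
[-12.5  23.3 -40.   95.7 -73.3 -64.3] [ 0.54607    -0.40389323  0.30792961] [[-0.026 -1.     0.003]
 [-0.215  0.003 -0.977]
 [ 0.976 -0.026 -0.215]] 0.33505896484098896
crock lower-part change 4.483047619047619
0
```

Request:
play_rows --commands '[[[0.001, -0.012, -0.02, 0, 0, 0, 1], [0.001, -0.012, -0.05, 0, 0, 0, 1], [0.001, -0.012, -0.08, 0, 0, 0, 1], [0.001, -0.012, -0.1, 0, 0, 0, 1], [0.001, -0.012, -0.11, 0, 0, 0, 1]]]'

```text
time_s: 28.15
tcp_pos: [0.5469, -0.417, 0.1983]
ee_rot: [[-0.028, -1.0, -0.001], [-0.22, 0.007, -0.976], [0.975, -0.027, -0.22]]
wrist_force: [-0.8, -0.8, -0.0]
gripper_width: 0.336
```

Request:
play_rows --commands '[[[0, 0, -0.015, 0, 0, 0, 1], [0, 0, -0.03, 0, 0, 0, 1], [0, 0, -0.045, 0, 0, 0, 1], [0, 0, -0.05, 0, 0, 0, 1], [0, 0, -0.05, 0, 0, 0, 1]]]'

```text
time_s: 28.65
tcp_pos: [0.5475, -0.4174, 0.1509]
ee_rot: [[-0.031, -1.0, 0.0], [-0.216, 0.006, -0.976], [0.976, -0.03, -0.216]]
wrist_force: [-0.2, 0.1, -0.9]
gripper_width: 0.338
```

Request:
play_rows --commands '[[[0, 0, 0, 0, 0, 0, 0.5], [0, 0, 0, 0, 0, 0, 0.5], [0, 0, 0, 0, 0, 0, 0.5], [0, 0, 0, 0, 0, 0, 0.5], [0, 0.01, 0.003, 0, 0, 0, 0.5]]]'

```text
time_s: 29.15
tcp_pos: [0.547, -0.4081, 0.1551]
ee_rot: [[-0.033, -0.999, -0.001], [-0.215, 0.008, -0.976], [0.976, -0.032, -0.216]]
wrist_force: [0.9, -0.8, 0.5]
gripper_width: 0.498
```

Request:
play_rows --commands '[[[0, 0.03, 0.01, 0, 0, 0, 0.5], [0, 0.07, 0.02, 0, 0, 0, 0.5], [0, 0.1, 0.05, 0, 0, 0, 0.5], [0, 0.1, 0.1, 0, 0, 0, 0.5], [0, 0.1, 0.15, 0, 0, 0, 0.5]]]'

```text
time_s: 29.65
tcp_pos: [0.548, -0.3053, 0.3061]
ee_rot: [[-0.029, -1.0, 0.004], [-0.216, 0.003, -0.976], [0.976, -0.029, -0.216]]
wrist_force: [0.9, -0.9, 0.3]
gripper_width: 0.497
```

Request:
play_rows --commands '[[[0, 0, 0.02, 0.14, 0, 0, 0.5], [0, 0, 0.03, 0.28, 0, 0, 0.5], [0, 0, 0.03, 0.42, 0, 0, 0.5], [0, 0, 0.03, 0.56, 0, 0, 0.5], [0, 0, 0.03, 0.7, 0, 0, 0.5]]]'

```text
time_s: 30.15
tcp_pos: [0.5473, -0.3057, 0.3356]
ee_rot: [[-0.031, -1.0, 0.004], [-0.798, 0.023, -0.603], [0.602, -0.022, -0.798]]
wrist_force: [-0.3, -2.0, -0.2]
gripper_width: 0.501
```

Request:
play_rows --commands '[[[0, 0.03, 0, 0.14, 0, 0, 0.65], [0, 0.07, 0.02, 0.28, 0, 0, 0.65], [-0.01, 0.11, 0.04, 0.42, 0, 0, 0.65], [-0.03, 0.15, 0.05, 0.56, 0, 0, 0.65], [-0.05, 0.19, 0.05, 0.65, 0, 0, 0.65]]]'

```text
time_s: 30.65
tcp_pos: [0.4979, -0.1152, 0.3877]
ee_rot: [[-0.032, -0.999, 0.006], [-0.999, 0.032, 0.003], [-0.003, -0.006, -1.0]]
wrist_force: [-0.1, -0.4, 0.1]
gripper_width: 0.355
```

Run:
```python
from h import *
s=r.sense();print(s["joints"].round(1),s["tcp_pos"],s["ee_rot"].round(3),s["gripper_width"],s["wrist_force"])
print(crock("scene","scene15.png"))
c=cap("side","side15.png");a=cv2.imread("pics/scene15.png")
cv2.imwrite("pics/v15.png",np.hstack([a[80:400,90:400],c["image"][60:380,110:420,::-1]]))
# bar: dark wood points, high z, beyond lid
for n in("scene","side"):
    W=pts(cap(n));m=(W[...,2]>.26)&(W[...,2]<.34)&(W[...,0]>.66)&(W[...,0]<.76)&(W[...,1]>-.27)&(W[...,1]<.03)
    P=W[m];print(n,len(P))
    for z in(.27,.28,.29,.3,.31,.32):
        q=P[abs(P[:,2]-z)<.005]
        if len(q):print(z,len(q),np.percentile(q[:,0],[2,30,50,70,98]).round(3),np.percentile(q[:,1],[2,98]).round(3))
```

```text
[  5.1   6.4   2.7  -0.1 -85.9  -6.9] [ 0.49794356 -0.11523801  0.38769533] [[-0.032 -0.999  0.006]
 [-0.999  0.032  0.003]
 [-0.003 -0.006 -1.   ]] 0.3545968867275138 [-0.09944874 -0.39085104  0.05309645]
(array([ 0.55 , -0.417]), 0.04892856627702713, np.float64(0.11552857840462727), 2538)
scene 6728
0.27 994 [0.672 0.679 0.683 0.687 0.693] [-0.254  0.016]
0.28 1023 [0.671 0.678 0.682 0.686 0.692] [-0.252  0.016]
0.29 1327 [0.671 0.679 0.684 0.688 0.722] [-0.251  0.017]
0.3 1982 [0.67  0.682 0.688 0.718 0.731] [-0.244  0.015]
0.31 906 [0.671 0.679 0.683 0.686 0.693] [-0.25   0.014]
side 6862
0.27 1005 [0.672 0.679 0.683 0.687 0.695] [-0.249  0.017]
0.28 1005 [0.671 0.679 0.683 0.686 0.693] [-0.249  0.017]
0.29 1272 [0.671 0.679 0.684 0.688 0.722] [-0.247  0.017]
0.3 2075 [0.67  0.683 0.69  0.718 0.731] [-0.242  0.017]
0.31 1025 [0.67  0.679 0.683 0.686 0.693] [-0.251  0.016]
```

View pics/v15.png

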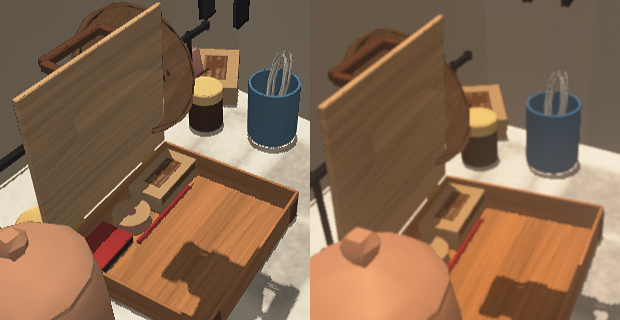

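All three tongs stand in the crock at (0.550, -0.417), and the crate holds only the bystanders. Now I'll regrip the bar from above with the pose used to release it.

Request:
play_rows --commands '[[[0.05, 0, 0, 0, 0, -0.02, 0.65], [0.1, 0, 0, 0, 0, -0.043, 0.65], [0.15, 0, 0, 0, 0, -0.043, 0.65], [0.2, -0.001, 0, 0, 0, -0.043, 0.65], [0.228, -0.002, 0, 0, 0, -0.043, 0.65]]]'

```text
time_s: 31.35
tcp_pos: [0.7285, -0.1193, 0.3801]
ee_rot: [[-0.075, -0.997, -0.005], [-0.997, 0.075, -0.004], [0.004, 0.005, -1.0]]
wrist_force: [0.5, -0.2, -0.3]
gripper_width: 0.347
```

Request:
play_rows --commands '[[[0, 0, 0, 0, 0, 0, 0.65], [0, 0, -0.04, 0, 0, 0, 0.65], [0, 0, -0.08, 0, 0, 0, 0.65], [0, 0, -0.109, 0, 0, 0, 0.65], [0, 0, -0.109, 0, 0, 0, 0.65]]]'

```text
time_s: 31.85
tcp_pos: [0.7224, -0.1191, 0.2695]
ee_rot: [[-0.075, -0.997, -0.012], [-0.997, 0.075, -0.002], [0.003, 0.012, -1.0]]
wrist_force: [0.1, 0.4, -0.7]
gripper_width: 0.353
```

Request:
play_rows --commands '[[[0, 0, 0, 0, 0, 0, 1], [0, 0, 0, 0, 0, 0, 1], [0, 0, 0, 0, 0, 0, 1], [0, 0, 0, 0, 0, 0, 1], [0, 0, 0, 0, 0, 0, 1]]]'

```text
time_s: 32.35
tcp_pos: [0.7267, -0.1197, 0.2789]
ee_rot: [[-0.075, -0.997, 0.006], [-0.997, 0.075, -0.004], [0.004, -0.007, -1.0]]
wrist_force: [-0.3, 1.0, 5.2]
gripper_width: 0.157
```

Request:
play_rows --commands '[[[-0.02, 0.001, 0.001, 0, 0, 0, 1], [-0.04, 0.003, 0.001, 0, 0, 0, 1], [-0.064, 0.005, -0.002, 0, 0, 0, 1], [-0.089, 0.007, -0.007, 0, 0, 0, 1], [-0.113, 0.008, -0.014, 0, 0, 0, 1]]]'

```text
time_s: 32.85
tcp_pos: [0.6141, -0.1118, 0.2634]
ee_rot: [[-0.075, -0.997, 0.009], [-0.997, 0.075, -0.004], [0.003, -0.009, -1.0]]
wrist_force: [5.6, -1.5, -3.7]
gripper_width: 0.186
```

Request:
play_rows --commands '[[[-0.023, 0.002, -0.01, 0, 0, 0, 1], [-0.044, 0.004, -0.022, 0, 0, 0, 1], [-0.065, 0.005, -0.037, 0, 0, 0, 1], [-0.083, 0.007, -0.053, 0, 0, 0, 1], [-0.1, 0.008, -0.071, 0, 0, 0, 1]]]'

```text
time_s: 33.35
tcp_pos: [0.5116, -0.1047, 0.1916]
ee_rot: [[-0.075, -0.997, 0.001], [-0.997, 0.075, -0.005], [0.005, -0.002, -1.0]]
wrist_force: [0.4, -4.2, -0.6]
gripper_width: 0.169
```

Request:
play_rows --commands '[[[-0.015, 0.001, -0.02, 0, 0, 0, 1], [-0.028, 0.002, -0.041, 0, 0, 0, 1], [-0.039, 0.003, -0.063, 0, 0, 0, 1], [-0.048, 0.004, -0.087, 0, 0, 0, 1], [-0.054, 0.004, -0.105, 0, 0, 0, 1]]]'

```text
time_s: 33.85
tcp_pos: [0.4556, -0.1008, 0.0848]
ee_rot: [[-0.075, -0.997, -0.004], [-0.997, 0.075, -0.005], [0.005, 0.004, -1.0]]
wrist_force: [-1.0, -4.6, 1.6]
gripper_width: 0.138
```

Request:
play_rows --commands '[[[-0.001, 0, -0.004, 0, 0, 0, 1], [-0.001, 0, -0.007, 0, 0, 0, 1], [-0.002, 0, -0.01, 0, 0, 0, 1]]]'

```text
time_s: 34.15
tcp_pos: [0.4532, -0.1005, 0.075]
ee_rot: [[-0.076, -0.997, -0.007], [-0.997, 0.076, -0.005], [0.005, 0.007, -1.0]]
wrist_force: [-5.1, -3.4, 2.8]
gripper_width: 0.139
```

Request:
play_rows --commands '[[[0, 0, -0.003, 0, 0, 0, 1], [0, 0, -0.003, 0, 0, 0, 1], [0, 0, -0.003, 0, 0, 0, 0.5], [0, 0, -0.003, 0, 0, 0, 0.5], [0, 0, 0, 0, 0, 0, 0.4]]]'

```text
time_s: 34.65
tcp_pos: [0.4572, -0.0993, 0.0761]
ee_rot: [[-0.075, -0.997, 0.001], [-0.997, 0.075, -0.003], [0.003, -0.002, -1.0]]
wrist_force: [0.8, -0.7, 0.5]
gripper_width: 0.325
```

Request:
play_rows --commands '[[[0, 0, 0, 0, 0, 0, 0.4], [0, 0, 0.05, 0, 0, 0, 0.4], [0, 0, 0.1, 0, 0, 0, 0.4], [-0.05, 0, 0.15, 0, 0, 0, 0.4], [-0.06, 0, 0.2, 0, 0, 0, 0.4]]]'

```text
time_s: 35.15
tcp_pos: [0.4009, -0.0992, 0.2587]
ee_rot: [[-0.076, -0.997, -0.002], [-0.997, 0.076, -0.002], [0.003, 0.002, -1.0]]
wrist_force: [1.5, -0.2, -0.2]
gripper_width: 0.591
```

Run:
```python
from h import *
for n in("scene","side"):
    c=cap(n,f"{n}17.png");W=pts(c)
    hsv=cv2.cvtColor(c["image"],cv2.COLOR_RGB2HSV)
    m=(hsv[...,0]>8)&(hsv[...,0]<22)&(W[...,2]>.035)&(W[...,2]<.085)&(W[...,0]>.47)&(W[...,0]<.66)&(W[...,1]>-.21)&(W[...,1]<0)
    P=W[m];A=np.c_[P[:,:2],np.ones(len(P))];k=np.ones(len(P),bool)
    for _ in range(4):
        q=np.linalg.lstsq(A[k],P[k,2],rcond=None)[0];k=abs(P[:,2]-A@q)<.004
    print(n,"plane",q.round(4),k.sum(),"z at .45/.65",(q@[.45,-.1,1]).round(4),(q@[.65,-.1,1]).round(4))
print(crock("scene"));s=r.sense();print(s["tcp_pos"],s["wrist_force"])
a=cv2.imread("pics/scene17.png");b=cv2.imread("pics/side17.png")
cv2.imwrite("pics/v17.png",np.hstack([a[120:440,100:410],b[100:420,110:420]]))
```

```text
scene plane [0.0005 0.0017 0.0575] 13460 z at .45/.65 0.0576 0.0577
side plane [-0.001   0.0002  0.0595] 12745 z at .45/.65 0.0591 0.0589
(array([ 0.519, -0.383]), 0.007116726599633694, np.float64(0.11439385949790304), 757)
[ 0.40468956 -0.09922275  0.26198907] [ 0.11917902 -0.13467868 -0.29552742]
```

View pics/v17.png

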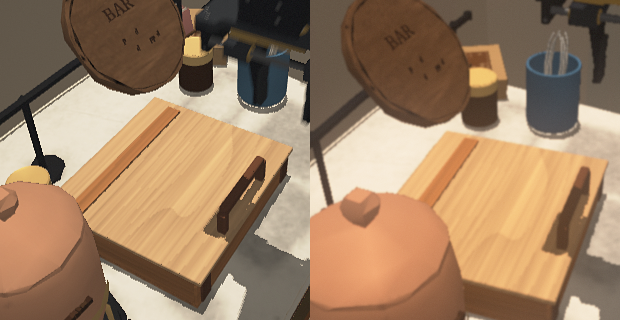

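The lid is flat (plane slope about 0) and the crock still stands with the tongs in it. The arm is clear, so I'll hand in.

```bash
python3 -c "
from station import r
print(r.finish_job(), r.sense()['time_s'])"
```

```text
the job is handed in; nothing more can be done
the job is handed in; nothing more can be done
```

The job is done and handed in at about 35 s of robot time. I stood the crate lid up, put all three praline tongs that were there upright in the blue crock, and shut the crate again.

- **Lid:** The last check gave a lid plane with a slope under 0.001, its top face at 0.058–0.059 m, so it is shut flat.
- **Crock and tongs:** After the third tongs went in, I saw all three standing in the crock and measured it unmoved, at about (0.55, -0.417). After closing the lid, the side picture still showed it standing with the tongs in it. The final measurement from the scene camera, (0.519, -0.383), disagreed because the gripper was hiding most of the crock, so I set it aside.
- **Bystanders and tin:** Just before closing, the pencil, ribbon, box and ink pad were in the crate. The cocoa tin was never touched.
- **Forces:** The highest wrist force I read was about 35 N, while opening the lid. I saw no slip of the grip and no shift of the crock.

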